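# Unstack the washed tiffin tiers to drain

## Task

The washed-up tumbler and steel tiffin tiers are piled mouth-down in one stack on the olive-wood shelf. Take the stack apart from the top down and, as each piece comes off, put it in its own place to drain: hang the tumbler mouth-down on the leaning draining peg so that its bottom rests on the tip, and set each tier mouth-down, flat on the ribs inside the rim of the terracotta saucer of its size (small, medium, large). Set each piece down gently in its place, topple nothing, and leave the blue jar and the pestle where they are.

Things in the scene. Friction and masses are not known exactly. Their poses are not given: they have to be found in the camera images.
- tumbler_mid (a point): Green glass tumbler, mouth down on top of the stack: 72 mm high, outside 48 mm at the mouth (below) tapering evenly to 39 mm at the closed end (on top); wall 2.5 mm, closed end 5 mm thick, 67 mm deep inside; about 0.1 kg. Point: its centre, 36 mm above the mouth plane; z from the mouth to the closed end, up at the start.
- small_tier_mid (a point): Small round steel tiffin tier, mouth down, under the glass tumbler: 30 mm from mouth to base; straight wall 51.6 mm outside, 55 mm bead round the mouth (lowest 6 mm). A narrower 4 mm step on the upturned base enters the mouth of the piece on top (3.5 mm play; lift straight up). Point: its centre, 15 mm above the mouth plane, 15 mm below the base; z from mouth to base, up.
- medium_tier_mid (a point): Medium round steel tiffin tier, mouth down, under the small tier: 38 mm from mouth to base; straight wall 58.6 mm outside, 62 mm bead round the mouth (lowest 6 mm). A narrower 4 mm step on the upturned base enters the mouth of the piece on top (3.5 mm play; lift straight up). Point: its centre, 19 mm above the mouth plane, 19 mm below the base; z from mouth to base, up.
- large_tier_mid (a point): Large round steel tiffin tier, mouth down, bottom of the stack: 46 mm from mouth to base; straight wall 67 mm outside, 70 mm bead round the mouth (lowest 6 mm). A narrower 4 mm step on the upturned base enters the mouth of the piece on top (3.5 mm play; lift straight up). Point: its centre, 23 mm above the mouth plane, 23 mm below the base; z from mouth to base, up.
- small_saucer_seat (a point): The smallest of three round terracotta draining saucers, fixed to the shelf, for the small tier (55 mm mouth): clear inside the rim about 71 mm, 81 mm over the rim; ribs cross its floor. The point is the centre of the ribs' top, where the mouth rests, 8 mm above the shelf; the rim stands 6 mm above the ribs.
- medium_saucer_seat (a point): The middle-sized of three round terracotta draining saucers, fixed to the shelf, for the medium tier (62 mm mouth): clear inside the rim about 82 mm, 92 mm over the rim; ribs cross its floor. The point is the centre of the ribs' top, where the mouth rests, 8 mm above the shelf; the rim stands 6 mm above the ribs.
- large_saucer_seat (a point): The largest of three round terracotta draining saucers, fixed to the shelf, for the large tier (70 mm mouth): clear inside the rim about 94 mm, 104 mm over the rim; ribs cross its floor. The point is the centre of the ribs' top, where the mouth rests, 8 mm above the shelf; the rim stands 6 mm above the ribs.
- peg_tip (a point): Tip (on the axis, 93 mm above the shelf) of the round wooden draining peg on a fixed stand with a 108 mm drip dish, rim 12 mm high. Peg 94 mm long, 29 mm thick tapering to 21 mm near the tip; leans 22 degrees from vertical to this frame's -x (z vertical): points along (-0.375, 0, 0.927). A seated tumbler's closed end rests on the tip; let go, it settles a little more upright.
- jar_mid (a point): Bystander: closed blue ceramic jar, hinged lid with brass knob, 90 mm wide, 118 mm high, loose. Point on its axis 55 mm above its foot.
- pestle_mid (a point): Bystander: small wooden pestle lying on its side along this frame's x, loose: 129 mm long (50 mm to the -x side, thick end), up to 34 mm thick. Point on its axis, 17 mm above the shelf.
Mind the look-alikes: they are no part of the job. Leave any yellow look-alike of the part that bears tumbler_mid alone.

How it is judged (in metres and radians):
On the way, in this order (a step that is already met when the one before it is completed fails the run):
1. tumbler hung on the draining peg and let go (horizontal distance between tumbler_mid and peg_tip below 0.025 m and z of tumbler_mid in the frame of peg_tip between -0.036 and -0.02 m and angle between tumbler_mid's own z axis and vertical below 0.75 rad and contact force between tumbler and the fingers below 0.2 N), for 0.2 s.
2. small tier let go, flat in the small saucer (horizontal distance between small_tier_mid and small_saucer_seat below 0.015 m and z of small_tier_mid in the frame of small_saucer_seat between 0.011 and 0.018 m and angle between small_tier_mid's own z axis and vertical below 0.08 rad and contact force between small_tier and the fingers below 0.2 N), for 0.2 s.
3. medium tier let go, flat in the medium saucer (horizontal distance between medium_tier_mid and medium_saucer_seat below 0.015 m and z of medium_tier_mid in the frame of medium_saucer_seat between 0.015 and 0.022 m and angle between medium_tier_mid's own z axis and vertical below 0.08 rad and contact force between medium_tier and the fingers below 0.2 N), for 0.2 s.
4. large tier let go, flat in the large saucer (horizontal distance between large_tier_mid and large_saucer_seat below 0.015 m and z of large_tier_mid in the frame of large_saucer_seat between 0.019 and 0.026 m and angle between large_tier_mid's own z axis and vertical below 0.08 rad and contact force between large_tier and the fingers below 0.2 N), for 0.2 s.
At the end, for the whole second after the job is handed in: Tumbler on the peg: centre 20-36 mm below the tip, within 25 mm sideways, tilt under 0.75 rad. Each tier mouth-down on the ribs of the saucer of its size: within 15 mm of its centre, height right to 3 mm, tilt under 0.08 rad. All released and at rest (horizontal distance between tumbler_mid and peg_tip below 0.025 m and z of tumbler_mid in the frame of peg_tip between -0.036 and -0.02 m and angle between tumbler_mid's own z axis and vertical below 0.75 rad and horizontal distance between small_tier_mid and small_saucer_seat below 0.015 m and z of small_tier_mid in the frame of small_saucer_seat between 0.011 and 0.018 m and angle between each of small_tier_mid, medium_tier_mid, large_tier_mid's own z axis and vertical below 0.08 rad and horizontal distance between medium_tier_mid and medium_saucer_seat below 0.015 m and z of medium_tier_mid in the frame of medium_saucer_seat between 0.015 and 0.022 m and horizontal distance between large_tier_mid and large_saucer_seat below 0.015 m and z of large_tier_mid in the frame of large_saucer_seat between 0.019 and 0.026 m and linear speed of each of tumbler, small_tier, medium_tier, large_tier below 0.02 m/s and angular speed of each of tumbler, small_tier, medium_tier, large_tier below 0.3 rad/s); the robot touches nothing.
It fails at once if the jar is pushed more than 20 mm or the pestle more than 25 mm (distance of jar_mid from where it was at the start of the episode above 0.02 m or distance of pestle_mid from where it was at the start of the episode above 0.025 m).
It fails at once if the tumbler or a tier topples (tilts more than 0.9 rad) (angle between any of tumbler_mid, small_tier_mid, medium_tier_mid, large_tier_mid's own z axis and vertical above 0.9 rad).
It fails at once if a piece is dropped onto its draining place from a height (over 0.5 m/s within 30 mm of it) ((horizontal distance between tumbler_mid and peg_tip below 0.04 m and z of tumbler_mid in the frame of peg_tip below 0 m and linear speed of tumbler above 0.5 m/s) or (horizontal distance between large_tier_mid and large_saucer_seat below 0.04 m and z of large_tier_mid in the frame of large_saucer_seat below 0.053 m and linear speed of large_tier above 0.5 m/s) or (horizontal distance between medium_tier_mid and medium_saucer_seat below 0.04 m and z of medium_tier_mid in the frame of medium_saucer_seat below 0.049 m and linear speed of medium_tier above 0.5 m/s) or (horizontal distance between small_tier_mid and small_saucer_seat below 0.04 m and z of small_tier_mid in the frame of small_saucer_seat below 0.045 m and linear speed of small_tier above 0.5 m/s)).
It fails at once if a piece is banged down on its draining place (over 45 N) (contact force between tumbler and peg_stand above 45 N or contact force between small_tier and small_saucer above 45 N or contact force between medium_tier and medium_saucer above 45 N or contact force between large_tier and large_saucer above 45 N).
It also fails if it takes over 128 s, if anything falls off the work surface, if the arm or the gripper's body presses on something with over 40 N, if the wrist force passes 120 N, or if a joint passes its speed limit or range.

## Robot

A 6-joint arm with a two-finger parallel gripper is mounted at the origin on the work surface. World frame = base frame: x ahead of the robot, y to its left, z up, the work surface at z = 0. Lengths are in mm, angles in degrees, forces in N, time in s.
With the tool pointing down it reaches from about 250 to 800 mm from the base axis. Payload 8.5 kg.
Tool frame: the origin (TCP) lies midway between the tips of the shut fingers; the grasp point (between the pads) lies 19 mm behind it; z points along the fingers, y is the direction in which the jaws open and shut (so a half turn about z gives the same grasp; the last joint's range is limited). The gripper opens to 85 mm and grips with 20 to 120 N. Pads are 22 mm wide; open, the fingers measure 114 mm over their backs; the gripper's body (76 mm by 85 mm) begins 54 mm behind the grasp point. The pads swing forward as they close: fully open they stand 13 mm farther back than shut.
Start: joints at [-76.146, 13.648, -0.773, 75.585, 0, 90], TCP at [125.699, -509.682, 206.176] pointing down, gripper open.
Joint ranges: [-152.45, 152.45], [-59.26, 108.67], [-65.41, 83.53], [-104.44, 129.93], [-82.83, 76.93], [-180, 180]. Speed limits (degrees/s): [127.2, 127.2, 159.86, 180, 180, 180].

## Interface

Orientations are given as a 3x3 rotation matrix whose columns are the frame's x, y, z axes.
In Python, from rig import robot gives the robot as it stands. The module is installed in compiled form; this text tells all that it offers.
- The arm moves only by the tool send_rows, never from a script. Its argument "increments" is a list of rows, each an object of numbers: "gripper": the closure in counts, from 0 (fully open) to 255 (shut); "tx", "ty", "tz": the shift along the world's x, y, z in mm; "twist": the turn about the world's z in degrees. In form: [{"gripper": .., "tx": .., "ty": .., "tz": .., "twist": ..}, ...]. A call has 1 to 12 rows; each row shifts and turns the pose as measured when the row begins; what a row does not reach is not made up. A row lasts 1/12 s, in which the tool goes at most 41.7 mm and 7.16 degrees, less where a joint would pass 70% of its speed; a pose out of reach is approached as far as the arm can. A call is refused whole if a number of a shift passes 41.7 or a number of a turn 7.16, either way. A call with a gripper value outside its range is refused whole. The fingers move at their own pace and stop on an object; "force" is the grip in N (left out, the last holds). Time passes only in rows, so rows that do not move let the fingers close. It gives the time, the measured TCP pose, the force and the opening at its end, in the units of the state.
- robot.sense(): the state, without advancing time (a new reading comes with each control period).
- robot.snapshot(name): name is "side" or "top"; returns the picture (480x640x3 uint8, blue, green, red); there is no depth.
- robot.camera_params(name): a dict with "intrinsics" (3x3 intrinsics, pixels), "R" (3x3) and "t" (3): a world point X has camera coordinates R X + t. Camera axes: x right, y down, z forward; pixel columns grow to the right and rows downward; lengths in mm; the calibration is good to about 2 mm. A picture is of the moment at which its call begins. camera_params takes no time and is no camera call.
- robot.finish_job(): hands the job in, once; it reports no verdict.
The state is a dict: "time": time; "joint_pos": joint angles; "joint_vel": joint speeds; "tau": joint torques, N m; "tcp_pos": TCP position; "tcp_rot": TCP orientation; "force": force on the tool from outside, world axes, zero at the start; "ft_torque": the same for the moment, N m; "gripper_width": finger opening in mm.
Only numpy, scipy, OpenCV 4.12 (cv2) and the standard library are available. Lean on these libraries where they do the work, as an engineer would, in place of code of your own. Each camera call takes 0.05 s, during which the arm holds its last target. There are 200 camera calls.

## Working session

There is one attempt and no reset: what is moved stays moved. The work goes in short steps, Python scripts to look and compute and a tool call to move; the robot and the scene stay as the last step left them, time stands still between calls to the robot, and variables do not carry over. Pictures are saved under pics/ and viewed, about 12 in all and at most 16, crops included, and the job is handed in when it is done.

Besides the shell and the picture viewer there is one more tool, called after "Request:" as name(argument=value, ...), one argument or row to a line, values as JSON. send_rows: Moves the arm, as the interface text tells. Its arguments: {"type":"object","properties":{"increments":{"type":"array","items":{"type":"object","properties":{"gripper":{"type":"number"},"tx":{"type":"number"},"ty":{"type":"number"},"tz":{"type":"number"},"twist":{"type":"number"}}}},"force":{"type":"number"}},"required":["increments"]}

```bash
mkdir -p pics && cat > h.py <<'E'
import numpy as np, cv2
from rig import robot
def snap(cam,name):
    im=robot.snapshot(cam); cv2.imwrite(f'pics/{name}.png',im); return im
def ray(cam,u,v):
    c=robot.camera_params(cam);K=np.array(c['intrinsics']);R=np.array(c['R']);t=np.array(c['t'])
    return -R.T@t, R.T@np.linalg.solve(K,[u,v,1])
def atz(cam,u,v,z):
    o,d=ray(cam,u,v); return o+d*(z-o[2])/d[2]
def proj(cam,X):
    c=robot.camera_params(cam);p=np.array(c['intrinsics'])@(np.array(c['R'])@np.array(X)+np.array(c['t']));return p[:2]/p[2]
E
python3 - <<'E'
from h import *
snap('side','s0');snap('top','t0')
for c in('side','top'):
    o,d=ray(c,320,240);print(c,o.round(),(d/np.linalg.norm(d)).round(3),robot.camera_params(c)['intrinsics'][0])
s=robot.sense();print(s['tcp_rot'],s['gripper_width'],s['time'])
E
```

```text
side [475. 683. 905.] [ 0.09  -0.693 -0.715] [574.07717439   0.         320.6185901 ]
top [384. -42. 999.] [ 0.184  0.036 -0.982] [469.46488114   0.         328.86266926]
[[ 9.70907999e-01  2.39452673e-01 -2.74274289e-04]
 [ 2.39452829e-01 -9.70907263e-01  1.19570793e-03]
 [ 2.00205605e-05 -1.22659815e-03 -9.99999248e-01]] 85.33635339704463 0.1
```

View pics/s0.png

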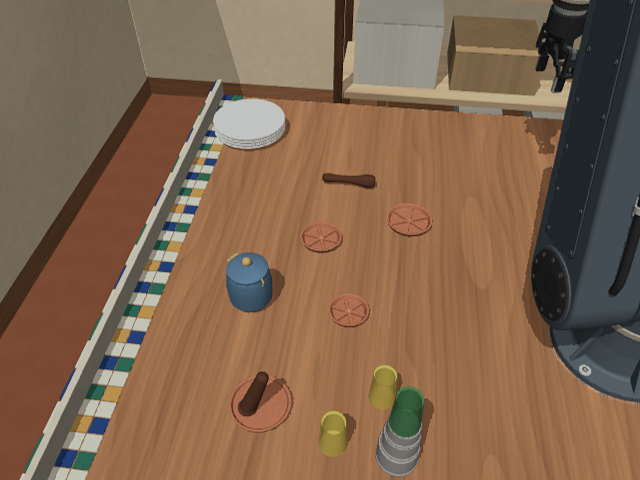

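View pics/t0.png

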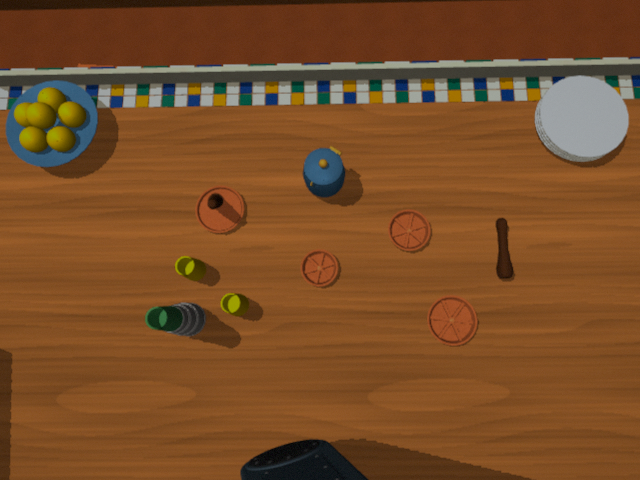

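The side view shows the stack with the green tumbler on top at (407,400). The yellow look-alikes stand at (384,387) and (334,433), the peg dish is at (261,403), the saucers at (350,310), (321,237) and (410,219), the jar at (250,282) and the pestle at (349,180). In the top view the stack is at (163,318)–(185,320), the yellow tumblers at (189,267) and (234,303), the peg tip at (215,201), and the saucers at (320,268), (410,231) and (452,321).

Candidates for the tumbler (side view): green (407,400), yellow (384,387), yellow (334,433). I choose the green one and check it in close crops.

```bash
python3 - <<'E'
from h import *
s=cv2.imread('pics/s0.png');t=cv2.imread('pics/t0.png')
a=cv2.resize(s[350:480,220:440],None,fx=3.6,fy=3.6,interpolation=cv2.INTER_CUBIC);cv2.imwrite('pics/s0a.png',a)
b=cv2.resize(t[180:350,130:260],None,fx=3.5,fy=3.5,interpolation=cv2.INTER_CUBIC);cv2.imwrite('pics/t0a.png',b)
# terracotta blobs
for n,im in(('side',s),('top',t)):
    h=cv2.cvtColor(im,cv2.COLOR_BGR2HSV)
    m=((im[...,2].astype(int)-im[...,1]>55)&(np.abs(im[...,1].astype(int)-im[...,0])<28)&(im[...,2]>120)).astype(np.uint8)
    m=cv2.morphologyEx(m,cv2.MORPH_CLOSE,np.ones((7,7)))
    cs,_=cv2.findContours(m,cv2.RETR_EXTERNAL,cv2.CHAIN_APPROX_NONE)
    for c in cs:
        if cv2.contourArea(c)>500:
            e=cv2.fitEllipse(c); p=atz(n,*e[0],12); print(n,np.round(e[0],1),np.round(e[1],1),p.round(1))
E
```

```text
side [349.1 311.1] [27.6 35.7] [506.3   1.7  12. ]
side [320.4 237.1] [25.9 38.1] [ 587.4 -191.6   12. ]
side [408.4 220.2] [27.1 40.5] [ 397.9 -270.2   12. ]
```

View pics/s0a.png

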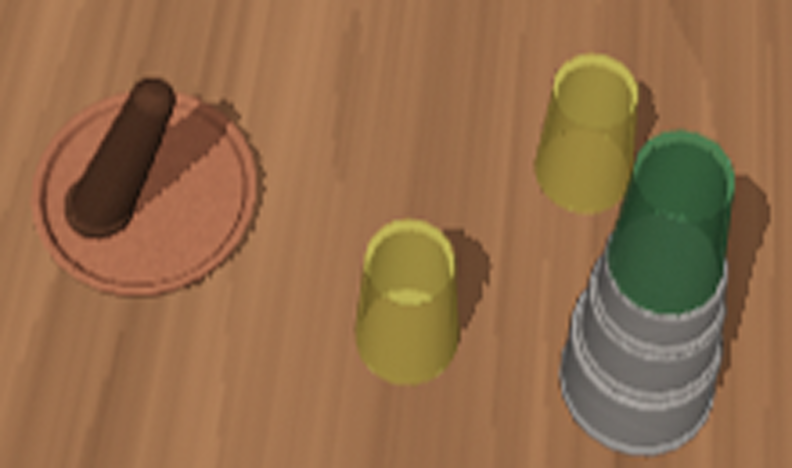

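View pics/t0a.png

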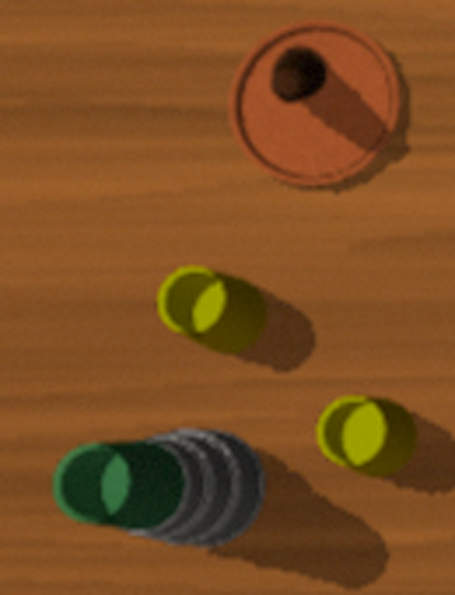

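The crops confirm it: the green glass is on top of three steel tiers and both yellow ones stand on the shelf. The peg leans with its tip at side crop (153,97) and top crop (300,72).

```bash
cat >> h.py <<'E'
def tri(a,b):
    A=[];r=[]
    for c,(u,v) in(('side',a),('top',b)):
        o,d=ray(c,u,v);d/=np.linalg.norm(d);P=np.eye(3)-np.outer(d,d);A.append(P);r.append(P@o)
    x=np.linalg.lstsq(np.vstack(A),np.hstack(r),rcond=None)[0]
    return x.round(1),[np.round(proj(c,x)-p,1) for c,p in(('side',a),('top',b))]
E
python3 - <<'E'
from h import *
sc=lambda x,y:(220+x/3.6,350+y/3.6); tc=lambda x,y:(130+x/3.5,180+y/3.5)
print('tumbler top',tri(sc(685,168),tc(92,484)))
print('peg tip',tri(sc(153,97),tc(300,72)))
print('dish',atz('side',*sc(149,192),12),atz('top',*tc(316,103),12))
print('large',atz('top',*tc(207,488),3))
t=cv2.imread('pics/t0.png')
m=((t[...,2].astype(int)-t[...,1]>60)&(np.abs(t[...,1].astype(int)-t[...,0])<35)).astype(np.uint8)
m=cv2.morphologyEx(m,cv2.MORPH_CLOSE,np.ones((7,7)))
for c in cv2.findContours(m,cv2.RETR_EXTERNAL,cv2.CHAIN_APPROX_NONE)[0]:
    x,y,w,h=cv2.boundingRect(c)
    if 25<w<60 and 25<h<60:
        e=cv2.fitEllipse(c);print(np.round(e[0],1),np.round(e[1],1),atz('top',*e[0],12).round(1))
for a,b in(((350,310.3),(320,268.3)),((321.5,237),(410,231)),((409.7,219.7),(452.3,321))):print(atz('side',*a,13).round(1),atz('top',*b,13).round(1))
E
```

```text
tumbler top (array([402.3, 270.2, 184.8]), [array([-0.1, -0. ]), array([-0. ,  0.1])])
peg tip (array([635.9, 203.7,  78.6]), [array([-2.4, -0.8]), array([-0.2,  2. ])])
dish [636.14092781 216.5546337   12.        ] [638.69783598 210.55159319  12.        ]
large [403.62859854 270.20586167   3.        ]
[451.7 319.8] [40.3 43.1] [ 397.7 -276.9   12. ]
[318.8 267.6] [31.2 33.7] [509.   -3.4  12. ]
[409.4 229.7] [35.4 38.5] [ 588.4 -197.8   12. ]
[5.047e+02 2.000e-01 1.300e+01] [507.4  -5.9  13. ]
[ 585.1 -191.2   13. ] [ 585.4 -198.7   13. ]
[ 395.2 -271.2   13. ] [ 395.3 -277.7   13. ]
```

```bash
python3 - <<'E'
from h import *
sc=lambda x,y:(220+x/3.6,350+y/3.6); tc=lambda x,y:(130+x/3.5,180+y/3.5)
for z in(174,180,186): print('tumb',z,atz('side',*sc(685,168),z).round(1),atz('top',*tc(92,484),z).round(1))
print('peg',atz('side',*sc(153,97),90).round(1),atz('top',*tc(300,72),90).round(1))
print('stack front bottom',atz('side',*sc(640,453),0).round(1), atz('side',*sc(562,375),3),atz('side',*sc(720,372),3))
s=robot.sense();T=s['tcp_pos'];print(proj('side',T),proj('top',T))
s=cv2.imread('pics/s0.png');a=cv2.resize(s[0:120,490:640],None,fx=5,fy=5,interpolation=cv2.INTER_CUBIC);cv2.imwrite('pics/s0b.png',a)
E
```

```text
tumb 174 [401.  264.1 174. ] [402.7 274.3 174. ]
tumb 180 [401.6 267.5 180. ] [402.6 272.  180. ]
tumb 186 [402.2 270.9 186. ] [402.4 269.7 186. ]
peg [629.6 211.2  90. ] [637.  200.5  90. ]
stack front bottom [400.  305.7   0. ] [436.22603815 276.37228836   3.        ] [365.95985385 265.85316558   3.        ]
[541.94982427  96.03161482] [643.873888   495.94737857]
```

View pics/s0b.png

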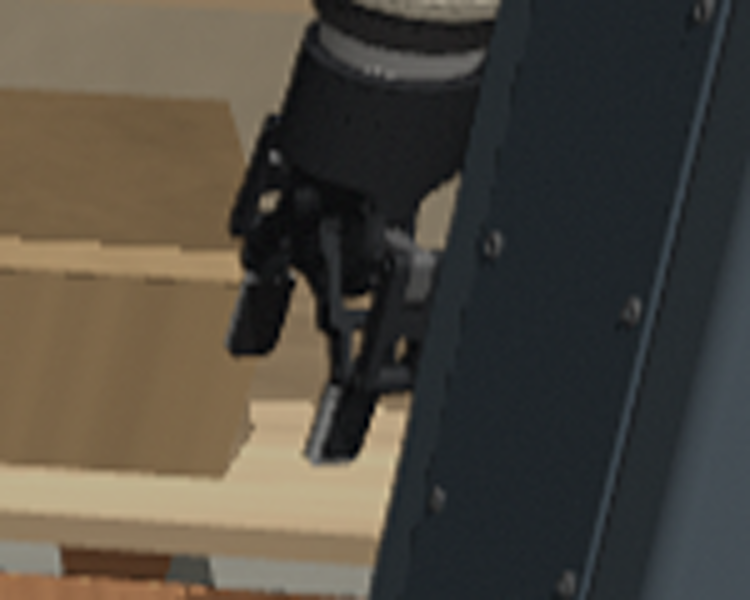

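The side crop shows open fingertips at about (540,70) and (556,92). That is some pixels off the projection, so the far side-view calibration is biased and I will correct relative to the gripper from close by. Setting out to the stack.

Request:
send_rows(
  increments=[
    {"gripper": 0,"tx": 11.5,"ty": 32.5,"tz": 6,"twist": 7},
    {"gripper": 0,"tx": 11.5,"ty": 32.5,"tz": 6,"twist": 7},
    {"gripper": 0,"tx": 11.5,"ty": 32.5,"tz": 6,"twist": 7},
    {"gripper": 0,"tx": 11.5,"ty": 32.5,"tz": 6,"twist": 7},
    {"gripper": 0,"tx": 11.5,"ty": 32.5,"tz": 6,"twist": 7},
    {"gripper": 0,"tx": 11.5,"ty": 32.5,"tz": 6,"twist": 7},
    {"gripper": 0,"tx": 11.5,"ty": 32.5,"tz": 6,"twist": 7},
    {"gripper": 0,"tx": 11.5,"ty": 32.5,"tz": 6,"twist": 7},
    {"gripper": 0,"tx": 11.5,"ty": 32.5,"tz": 6,"twist": 7},
    {"gripper": 0,"tx": 11.5,"ty": 32.5,"tz": 6,"twist": 7},
    {"gripper": 0,"tx": 11.5,"ty": 32.5,"tz": 6,"twist": 7},
    {"gripper": 0,"tx": 11.5,"ty": 32.5,"tz": 6,"twist": 7},
  ],
)

```text
time: 1.1
tcp_pos: [261.0, -105.6, 274.1]
tcp_rot: [[-0.166, 0.986, -0.008], [0.986, 0.166, 0.0], [0.002, -0.008, -1.0]]
force: [1.1, -0.7, -0.3]
gripper_width: 85.4
```

```bash
python3 -c "
from h import *
print(robot.sense()['joint_pos'])
sc=lambda x,y:(220+x/3.6,350+y/3.6)
for p in((95,215),(100,205)):print(atz('side',*sc(*p),8))
"
```

```text
[-21.85267467 -11.26218163 -16.55371304  85.12650366  -0.15288239
  58.57989366]
[659.75458729 229.43583751   8.        ]
[658.52415676 224.08519945   8.        ]
```

Request:
send_rows(
  increments=[
    {"gripper": 0,"tx": 11.7,"ty": 31,"twist": 7},
    {"gripper": 0,"tx": 11.7,"ty": 31,"twist": 7},
    {"gripper": 0,"tx": 11.7,"ty": 31,"twist": 7},
    {"gripper": 0,"tx": 11.7,"ty": 31,"twist": 7},
    {"gripper": 0,"tx": 11.7,"ty": 31,"twist": 7},
    {"gripper": 0,"tx": 11.7,"ty": 31,"twist": 7},
    {"gripper": 0,"tx": 11.7,"ty": 31,"twist": 7},
    {"gripper": 0,"tx": 11.7,"ty": 31,"twist": 7},
    {"gripper": 0,"tx": 11.7,"ty": 31,"twist": 7},
    {"gripper": 0,"tx": 11.7,"ty": 31,"twist": 7},
    {"gripper": 0,"tx": 11.7,"ty": 31,"twist": 7},
    {"gripper": 0,"tx": 11.7,"ty": 31,"twist": 7},
  ],
)

```text
validation failed for argument at $.in...
```

Request:
send_rows(
  increments=[
    {"gripper": 0,"twist": 6.5},
    {"gripper": 0,"twist": 6.5},
    {"gripper": 0,"twist": 6.5},
    {"gripper": 0,"twist": 6.5},
    {"gripper": 0,"twist": 6.5},
    {"gripper": 0,"twist": 0},
  ],
)

```text
validation failed for argument at $.in...
```

Request:
send_rows(
  increments=[
    {"gripper": 0,"tx": 11.7,"ty": 31,"tz": 0,"twist": 7},
    {"gripper": 0,"tx": 11.7,"ty": 31,"tz": 0,"twist": 7},
    {"gripper": 0,"tx": 11.7,"ty": 31,"tz": 0,"twist": 7},
    {"gripper": 0,"tx": 11.7,"ty": 31,"tz": 0,"twist": 7},
    {"gripper": 0,"tx": 11.7,"ty": 31,"tz": 0,"twist": 7},
    {"gripper": 0,"tx": 11.7,"ty": 31,"tz": 0,"twist": 7},
    {"gripper": 0,"tx": 11.7,"ty": 31,"tz": 0,"twist": 7},
    {"gripper": 0,"tx": 11.7,"ty": 31,"tz": 0,"twist": 7},
    {"gripper": 0,"tx": 11.7,"ty": 31,"tz": 0,"twist": 7},
    {"gripper": 0,"tx": 11.7,"ty": 31,"tz": 0,"twist": 7},
    {"gripper": 0,"tx": 11.7,"ty": 31,"tz": 0,"twist": 7},
    {"gripper": 0,"tx": 11.7,"ty": 31,"tz": 0,"twist": 7},
  ],
)

```text
time: 2.1
tcp_pos: [400.7, 288.7, 274.6]
tcp_rot: [[-0.995, -0.097, 0.001], [-0.097, 0.995, -0.004], [-0.001, -0.005, -1.0]]
force: [1.1, 0.3, 0.4]
gripper_width: 85.3
```

Request:
send_rows(
  increments=[
    {"gripper": 0,"tx": 0,"ty": 0,"tz": 0,"twist": 6.5},
    {"gripper": 0,"tx": 0,"ty": 0,"tz": 0,"twist": 6.5},
    {"gripper": 0,"tx": 0,"ty": 0,"tz": 0,"twist": 6.5},
    {"gripper": 0,"tx": 0,"ty": 0,"tz": 0,"twist": 6.5},
    {"gripper": 0,"tx": 0,"ty": 0,"tz": 0,"twist": 6.5},
    {"gripper": 0,"tx": 0,"ty": 0,"tz": 0,"twist": 0},
  ],
)

```text
time: 2.6
tcp_pos: [401.6, 296.3, 269.1]
tcp_rot: [[-0.76, -0.65, -0.002], [-0.65, 0.76, -0.008], [0.007, -0.004, -1.0]]
force: [-0.4, -0.1, 0.5]
gripper_width: 85.5
```

Request:
send_rows(
  increments=[
    {"gripper": 0,"tx": 0.5,"ty": -12,"tz": -8,"twist": 2},
    {"gripper": 0,"tx": 0.5,"ty": -10,"tz": -8,"twist": 1.5},
    {"gripper": 0,"tx": 0,"ty": -3,"tz": -3,"twist": 0},
    {"gripper": 0,"tx": 0,"ty": 0,"tz": 0,"twist": 0},
    {"gripper": 0,"tx": 0,"ty": 0,"tz": 0,"twist": 0},
  ],
)

```text
time: 3.02
tcp_pos: [402.1, 270.7, 248.7]
tcp_rot: [[-0.729, -0.685, -0.003], [-0.685, 0.729, -0.009], [0.008, -0.004, -1.0]]
force: [-0.0, 0.2, 0.6]
gripper_width: 85.3
```

```bash
python3 - <<'E'
from h import *
T=robot.sense()['tcp_pos'];print(T)
s=snap('side','s1');t=snap('top','t1')
print(proj('side',T),proj('top',T))
print(robot.sense()['tcp_rot'])
a=cv2.resize(s[280:480,320:470],None,fx=2.8,fy=2.8,interpolation=cv2.INTER_CUBIC)
b=cv2.resize(t[230:410,60:190],None,fx=2.8,fy=2.8,interpolation=cv2.INTER_CUBIC)
o=np.zeros((560,800,3),np.uint8);o[:a.shape[0],:a.shape[1]]=a;o[:b.shape[0],425:425+b.shape[1]]=b;cv2.imwrite('pics/c1.png',o)
E
```

```text
[402.14193733 270.71963425 248.73765985]
[415.81271623 372.41992071] [140.65844702 317.69787419]
[[-0.72755477 -0.68604323 -0.00295632]
 [-0.68600503  0.72754987 -0.00826327]
 [ 0.00781983 -0.00398393 -0.99996149]]
```

View pics/c1.png

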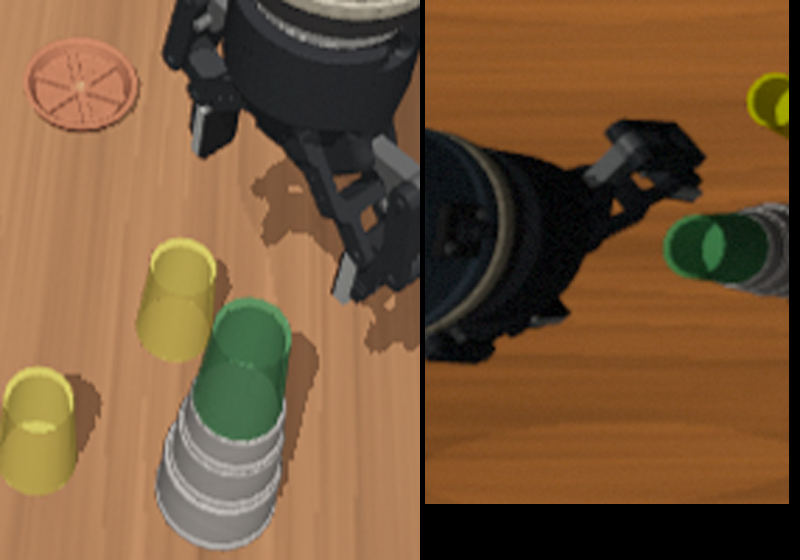

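The side crop shows the fingertips at (205,155) and (342,300), straddling a point above the green tumbler. Both cameras agree on the stack axis at (402,270). Lowering and gripping.

Request:
send_rows(
  increments=[
    {"gripper": 0,"tx": 0,"ty": 0,"tz": -20,"twist": 0},
    {"gripper": 0,"tx": 0,"ty": 0,"tz": -25,"twist": 0},
    {"gripper": 0,"tx": 0,"ty": 0,"tz": -20,"twist": 0},
    {"gripper": 0,"tx": 0,"ty": 0,"tz": -15,"twist": 0},
    {"gripper": 0,"tx": 0,"ty": 0,"tz": -8,"twist": 0},
    {"gripper": 0,"tx": 0,"ty": 0,"tz": 0,"twist": 0},
    {"gripper": 0,"tx": 0,"ty": 0,"tz": 0,"twist": 0},
  ],
)

```text
time: 3.7
tcp_pos: [404.1, 274.7, 161.1]
tcp_rot: [[-0.731, -0.682, 0.003], [-0.682, 0.731, -0.004], [0.001, -0.005, -1.0]]
force: [-0.1, 0.4, -0.2]
gripper_width: 85.4
```

Request:
send_rows(
  increments=[
    {"gripper": 0,"tx": -1,"ty": -2.5,"tz": -6,"twist": 0},
    {"gripper": 0,"tx": -0.5,"ty": -1.5,"tz": -5,"twist": 0},
    {"gripper": 50,"tx": 0,"ty": 0,"tz": 0,"twist": 0},
    {"gripper": 100,"tx": 0,"ty": 0,"tz": 0,"twist": 0},
    {"gripper": 100,"tx": 0,"ty": 0,"tz": 0,"twist": 0},
  ],
  force=20,
)

```text
time: 4.12
tcp_pos: [404.1, 271.6, 152.1]
tcp_rot: [[-0.731, -0.682, 0.007], [-0.682, 0.731, -0.001], [-0.004, -0.005, -1.0]]
force: [-0.8, -0.4, 0.0]
gripper_width: 52.4
```

```bash
python3 - <<'E'
from h import *
s=snap('side','s2');t=snap('top','t2')
a=cv2.resize(s[300:480,340:460],None,fx=3.1,fy=3.1,interpolation=cv2.INTER_CUBIC)
b=cv2.resize(t[250:380,90:220],None,fx=3.2,fy=3.2,interpolation=cv2.INTER_CUBIC)
o=np.zeros((560,800,3),np.uint8);o[:a.shape[0],:a.shape[1]]=a;o[:b.shape[0],380:380+b.shape[1]]=b;cv2.imwrite('pics/c2.png',o)
E
```

```text
(no output)
```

View pics/c2.png

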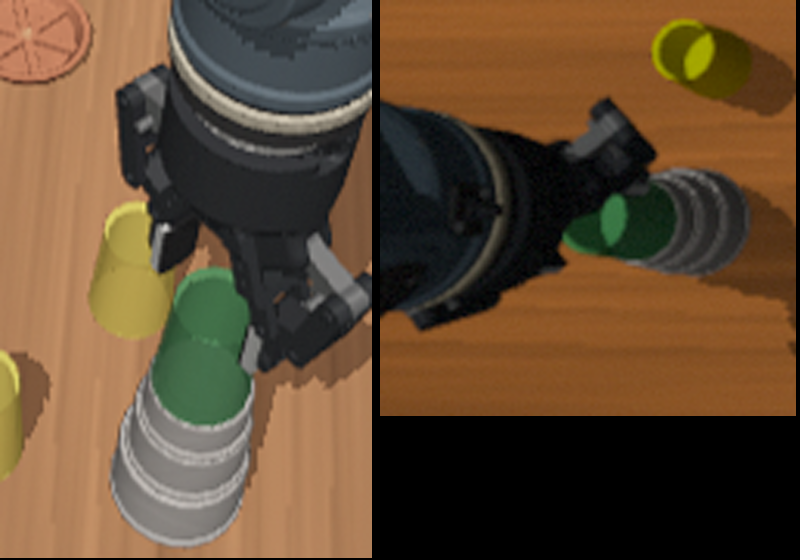

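```bash
python3 - <<'E'
from h import *
s=robot.sense();T=np.array(s['tcp_pos']);R=np.array(s['tcp_rot']);print(T,s['gripper_width'])
f=lambda c:(c-[340,300])*3.1
for z in(6,):
  for k in(-26,26):
    for w in(-11,0,11): print(k,w,f(proj('side',T+R[:,1]*k+R[:,0]*w+[0,0,z])).round())
print(f(proj('side',[402.3,270.2,186])),f(proj('side',[402.3,270.2,158])))
E
cd pics; python3 -c "
import cv2
s=cv2.imread('s2.png');cv2.imwrite('c3.png',cv2.resize(s[360:440,370:450],None,fx=7.5,fy=7.5,interpolation=cv2.INTER_CUBIC))"
```

```text
[404.20641287 271.66022553 152.12483806] 51.980442238991124
-26 -11 [151. 302.]
-26 0 [169. 289.]
-26 11 [187. 277.]
26 -11 [227. 388.]
26 0 [245. 374.]
26 11 [263. 361.]
[217.72192165 298.17127801] [210.76845939 328.87043622]
```

View pics/c3.png

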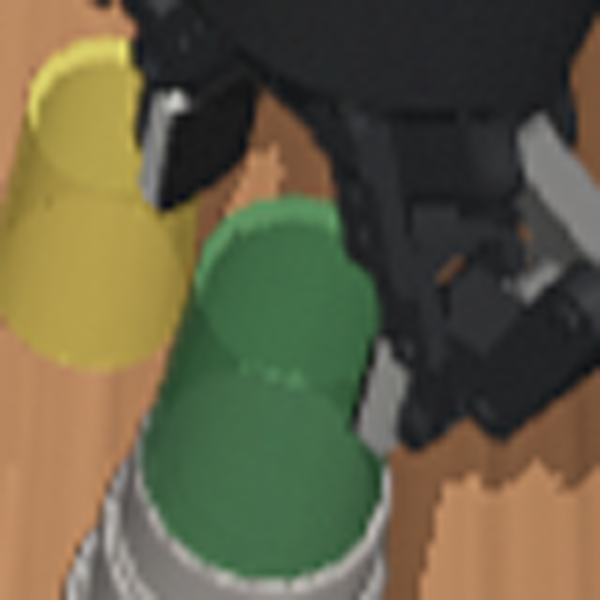

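```bash
python3 - <<'E'
from h import *
s=robot.sense();T=np.array(s['tcp_pos']);R=np.array(s['tcp_rot'])
f=lambda c:(c-[90,250])*3.2+[380,0]
for z in(3,13,23):
  for k in(-26,-40):
    print(z,k,[f(proj('top',T+R[:,1]*k+R[:,0]*w+[0,0,z])).round() for w in(-11,11)])
print([f(proj('top',[402.3,270.2,h])).round() for h in(186,114,84,46,0)])
E
cd pics; python3 -c "
import cv2,numpy as np
t=cv2.imread('t2.png');a=np.clip(t[270:345,130:210].astype(float)*2.2,0,255).astype(np.uint8);cv2.imwrite('c4.png',cv2.resize(a,None,fx=8,fy=8,interpolation=cv2.INTER_CUBIC))"
```

```text
3 -26 [array([633., 170.]), array([658., 198.])]
3 -40 [array([652., 152.]), array([677., 181.])]
13 -26 [array([627., 169.]), array([652., 198.])]
13 -40 [array([646., 151.]), array([671., 180.])]
23 -26 [array([620., 168.]), array([646., 197.])]
23 -40 [array([639., 150.]), array([665., 179.])]
[array([591., 219.]), array([638., 221.]), array([655., 222.]), array([676., 223.]), array([699., 224.])]
```

View pics/c4.png

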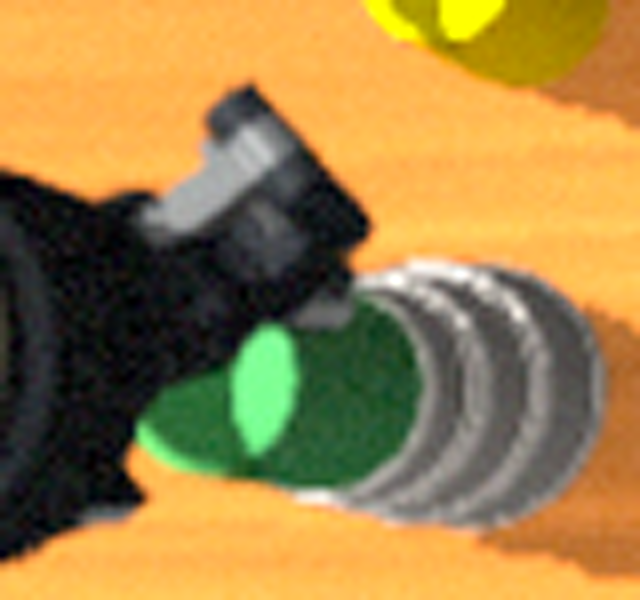

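The zoomed top crop shows the near fingertip at (330,310), next to the tumbler. Both views put the tips about 20 mm higher than nominal, so I go 15 mm lower, which is safe in either case, and close.

Request:
send_rows(
  increments=[
    {"gripper": 90,"tx": -1,"ty": -1.5,"tz": -6,"twist": 0},
    {"gripper": 90,"tx": -1,"ty": -1,"tz": -5,"twist": 0},
    {"gripper": 90,"tx": 0,"ty": 0,"tz": -2,"twist": 0},
    {"gripper": 110,"tx": 0,"ty": 0,"tz": 0,"twist": 0},
    {"gripper": 120,"tx": 0,"ty": 0,"tz": 0,"twist": 0},
    {"gripper": 130,"tx": 0,"ty": 0,"tz": 0,"twist": 0},
    {"gripper": 140,"tx": 0,"ty": 0,"tz": 0,"twist": 0},
    {"gripper": 150,"tx": 0,"ty": 0,"tz": 0,"twist": 0},
    {"gripper": 160,"tx": 0,"ty": 0,"tz": 0,"twist": 0},
  ],
  force=25,
)

```text
time: 4.97
tcp_pos: [402.1, 269.2, 138.1]
tcp_rot: [[-0.731, -0.682, 0.007], [-0.682, 0.731, -0.0], [-0.005, -0.005, -1.0]]
force: [-0.2, 1.0, -0.3]
gripper_width: 39.3
```

Request:
send_rows(
  increments=[
    {"gripper": 200,"tx": 0,"ty": 0,"tz": 0,"twist": 0},
    {"gripper": 255,"tx": 0,"ty": 0,"tz": 0,"twist": 0},
    {"gripper": 255,"tx": 0,"ty": 0,"tz": 0,"twist": 0},
  ],
  force=25,
)

```text
time: 5.22
tcp_pos: [402.1, 269.1, 138.2]
tcp_rot: [[-0.731, -0.682, 0.007], [-0.682, 0.731, -0.0], [-0.005, -0.005, -1.0]]
force: [-0.2, -0.2, -0.5]
gripper_width: 39.2
```

```bash
python3 - <<'E'
from h import *
s=snap('side','s3');t=snap('top','t3')
a=cv2.resize(s[330:480,350:450],None,fx=3.7,fy=3.7,interpolation=cv2.INTER_CUBIC)
b=cv2.resize(t[265:355,110:220],None,fx=3.8,fy=3.8,interpolation=cv2.INTER_CUBIC);b=np.clip(b*1.8,0,255).astype(np.uint8)
o=np.zeros((560,800,3),np.uint8);o[:a.shape[0],:a.shape[1]]=a;o[:b.shape[0],380:380+b.shape[1]]=b;cv2.imwrite('pics/c5.png',o)
E
```

```text
(no output)
```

View pics/c5.png

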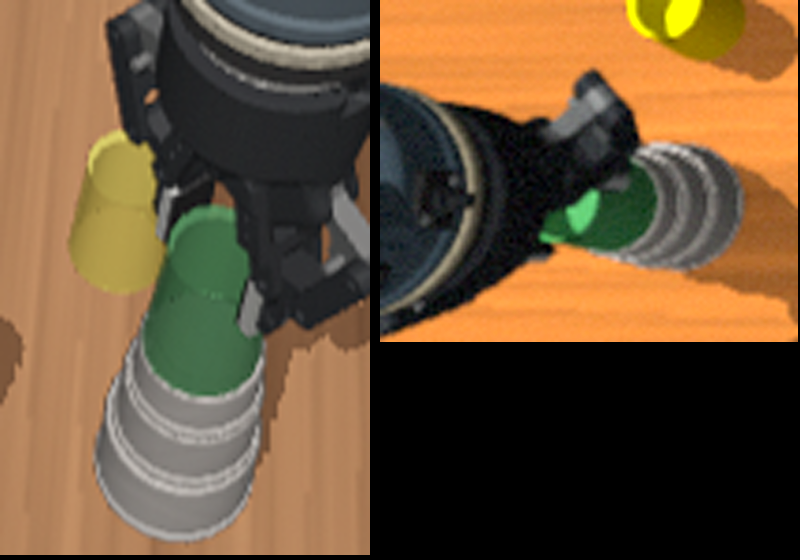

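Gripped at 39.2 mm. The crop shows the pads on the upper wall of the tumbler (right tip at (250,330)) and the stack still upright. Lifting slowly.

Request:
send_rows(
  increments=[
    {"gripper": 255,"tx": 0,"ty": 0,"tz": 4,"twist": 0},
    {"gripper": 255,"tx": 0,"ty": 0,"tz": 5,"twist": 0},
    {"gripper": 255,"tx": 0,"ty": 0,"tz": 8,"twist": 0},
    {"gripper": 255,"tx": 0,"ty": 0,"tz": 10,"twist": 0},
    {"gripper": 255,"tx": 0,"ty": 0,"tz": 12,"twist": 0},
    {"gripper": 255,"tx": 0,"ty": 0,"tz": 12,"twist": 0},
    {"gripper": 255,"tx": 0,"ty": 0,"tz": 8,"twist": 0},
    {"gripper": 255,"tx": 0,"ty": 0,"tz": 0,"twist": 0},
    {"gripper": 255,"tx": 0,"ty": 0,"tz": 0,"twist": 0},
  ],
  force=25,
)

```text
time: 6.07
tcp_pos: [402.1, 269.0, 203.6]
tcp_rot: [[-0.731, -0.682, 0.008], [-0.682, 0.731, -0.0], [-0.006, -0.006, -1.0]]
force: [0.2, 0.1, 0.0]
gripper_width: 39.0
```

```bash
python3 - <<'E'
from h import *
s=snap('side','s4');t=snap('top','t4');print(robot.sense()['tcp_pos'])
a=cv2.resize(s[300:480,220:450],None,fx=3.4,fy=3.1,interpolation=cv2.INTER_CUBIC)
cv2.imwrite('pics/c6.png',a)
E
```

```text
[401.88728625 268.81511271 203.07786316]
```

View pics/c6.png

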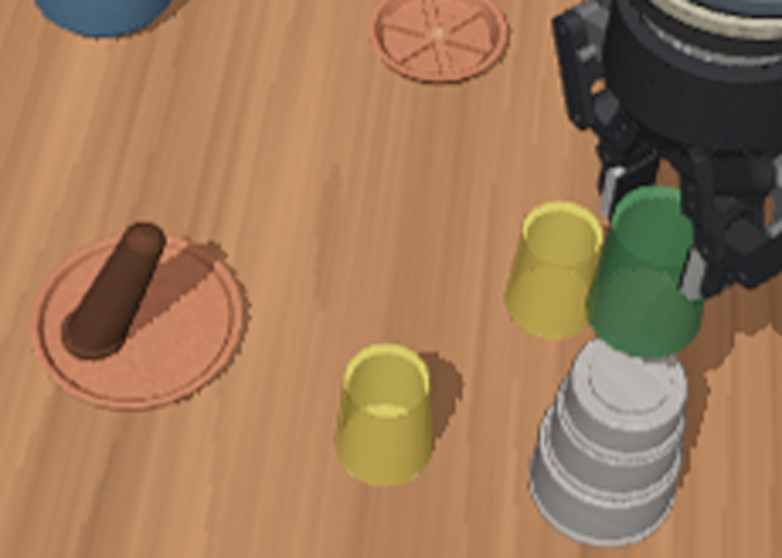

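The crop shows the tumbler upright in the grip and clear of the small tier (step disc at (630,380)). The peg runs from its tip at (145,240) to its foot at (92,345). Carrying the tumbler over to the peg.

Request:
send_rows(
  increments=[
    {"gripper": 255,"tx": 10,"ty": -3,"tz": 0,"twist": 0},
    {"gripper": 255,"tx": 20,"ty": -5.5,"tz": 0,"twist": 0},
    {"gripper": 255,"tx": 25,"ty": -7,"tz": 0,"twist": 0},
    {"gripper": 255,"tx": 25,"ty": -7,"tz": 0,"twist": 0},
    {"gripper": 255,"tx": 25,"ty": -7,"tz": 0,"twist": 0},
    {"gripper": 255,"tx": 25,"ty": -7,"tz": 0,"twist": 0},
    {"gripper": 255,"tx": 25,"ty": -7,"tz": 0,"twist": 0},
    {"gripper": 255,"tx": 25,"ty": -7,"tz": 0,"twist": 0},
    {"gripper": 255,"tx": 20,"ty": -6,"tz": -10,"twist": 0},
    {"gripper": 255,"tx": 15,"ty": -4,"tz": -10,"twist": 0},
    {"gripper": 255,"tx": 8,"ty": -2,"tz": -10,"twist": 0},
    {"gripper": 255,"tx": 0,"ty": 0,"tz": 0,"twist": 0},
  ],
)

```text
time: 7.17
tcp_pos: [638.4, 196.4, 161.7]
tcp_rot: [[-0.73, -0.684, -0.001], [-0.684, 0.73, -0.005], [0.005, -0.003, -1.0]]
force: [-0.7, -1.2, -1.2]
gripper_width: 38.9
```

Request:
send_rows(
  increments=[
    {"gripper": 255,"tx": 0,"ty": 0,"tz": 0,"twist": 0},
    {"gripper": 255,"tx": 0,"ty": 0,"tz": 0,"twist": 0},
  ],
)

```text
time: 7.33
tcp_pos: [637.4, 195.7, 159.8]
tcp_rot: [[-0.73, -0.683, -0.005], [-0.683, 0.73, -0.006], [0.008, -0.001, -1.0]]
force: [-0.5, 0.3, -1.3]
gripper_width: 38.9
```

```bash
python3 - <<'E'
from h import *
s=snap('side','s5');t=snap('top','t5');T=np.array(robot.sense()['tcp_pos']);print(T)
a=cv2.resize(s[310:450,200:300],None,fx=4,fy=4,interpolation=cv2.INTER_CUBIC)
b=cv2.resize(t[150:250,150:250],None,fx=4,fy=4,interpolation=cv2.INTER_CUBIC);b=np.clip(b*1.8,0,255).astype(np.uint8)
o=np.zeros((560,800,3),np.uint8);o[:a.shape[0],:400]=a;o[:400,400:]=b;cv2.imwrite('pics/c7.png',o)
M=T+[0,0,-24]
print('mouth c',(proj('side',M)-[200,310])*4,(proj('top',M)-[150,150])*4+[400,0])
M=T+[0,0,48]
print('top c',(proj('side',M)-[200,310])*4,(proj('top',M)-[150,150])*4+[400,0])
E
```

```text
[637.39857082 196.10919267 160.69850249]
mouth c [229.59402442 169.34906499] [647.08746744 175.48661225]
top c [214.42725826  60.98088021] [604.05727515 129.77269569]
```

View pics/c7.png

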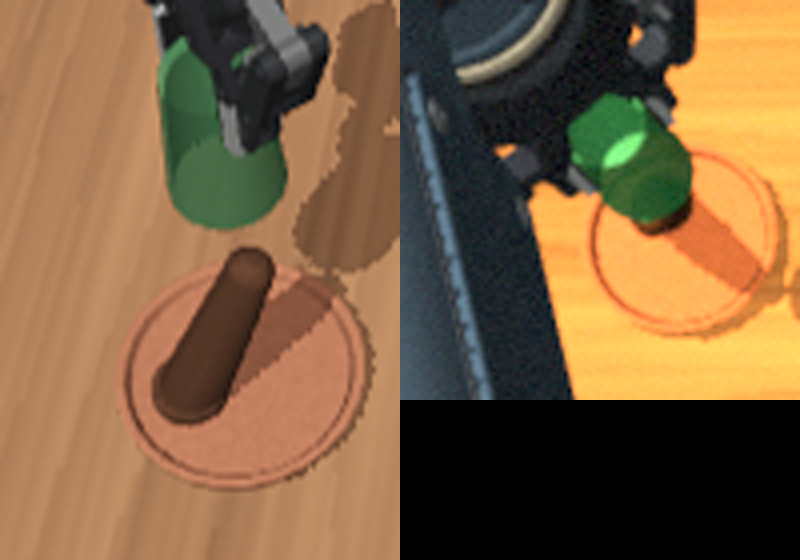

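The side crop shows the mouth ellipse centred at (228,184) and the peg tip at (252,264). In the top crop the mouth centre is near (640,175), in front of the peg. Using the held tumbler as reference, I correct the tip position.

```bash
python3 - <<'E'
from h import *
print(atz('side',263.4,373,93),atz('top',217.4,200.6,93))
print('foot',atz('side',200+(190+1.6)/4,310+(390-15)/4,8))
print('dish',atz('side',200+(245+1.6)/4,310+(375-15)/4,12),atz('top',150+(685-400)/4+1.75,150+241/4,12))
for n,a,b in(('S',(350,310.3),(320,268.3)),('M',(321.5,237),(410,231)),('L',(409.7,219.7),(452.3,321))):print(n,atz('side',a[0]+.4,a[1]-3.7,13).round(1),atz('top',b[0]+1.75,b[1],13).round(1))
E
```

```text
[629.01382874 205.68378619  93.        ] [636.09682007 196.28963434  93.        ]
foot [659.60148718 218.20875611   8.        ]
dish [636.94334608 210.34750032  12.        ] [636.77623234 204.55719591  12.        ]
S [504.8  -8.9  13. ] [507.3  -9.6  13. ]
M [ 585.6 -202.6   13. ] [ 585.3 -202.5   13. ]
L [ 394.5 -283.5   13. ] [ 395.2 -281.3   13. ]
```

```bash
cat > fit.py <<'E'
from h import *
from scipy.optimize import minimize
B={'side':np.array([-.4,3.7]),'top':np.array([-1.75,0])}
def sil(c,x,y,az,b):
    tip=np.array([x,y,93.]);l=-np.array([.375*np.cos(az),.375*np.sin(az),-.927]) # tip dir = (-.375 cos az, ..)
    e1=np.cross(l,[0,0,1]);e1/=np.linalg.norm(e1);e2=np.cross(l,e1)
    P=[]
    for s,r in((0,9.5),(2,10.5),(94,14.5)):
        for a in np.arange(0,6.28,.3):P.append((proj(c,tip-l*s+r*(np.cos(a)*e1+np.sin(a)*e2))+b-OFF[c])*8)
    h=cv2.convexHull(np.int32(P));m=np.zeros((80*8,80*8),np.uint8);cv2.fillConvexPoly(m,h,1);return m
OFF={'side':np.array([220,360]),'top':np.array([180,165])}
M={}
for c,f,th in(('side','s0',95),('top','t0',75)):
    im=cv2.imread(f'pics/{f}.png');ox,oy=OFF[c];z=cv2.resize(im[oy:oy+80,ox:ox+80],None,fx=8,fy=8,interpolation=cv2.INTER_CUBIC)
    m=(z[...,2]<th).astype(np.uint8)
    n,L,st,_=cv2.connectedComponentsWithStats(m);k=1+np.argmax(st[1:,4]);M[c]=(L==k).astype(np.uint8);print(c,st[k]/8)
    cv2.imwrite(f'pics/m_{c}.png',M[c]*255)
def iou(a,b):return (a&b).sum()/(a|b).sum()
for cs in(['side'],['top'],['side','top']):
    best=None
    for az in np.deg2rad([10,25,40,55]):
        r=minimize(lambda p:-sum(iou(sil(c,p[0]*10,p[1]*10,p[2],B[c]),M[c]) for c in cs),[63.3,20,az],method='Nelder-Mead',options=dict(initial_simplex=np.array([63.3,20,az])+np.vstack([np.zeros(3),np.diag([.8,.8,.3])]),maxiter=90))
        if best is None or r.fun<best.fun:best=r
    print(cs,best.x*[10,10,57.3],best.fun)
E
python3 fit.py
```

```text
side [  18.375   11.875   30.375   44.25  5581.625]
top [  28.375   29.      15.      15.    1429.25 ]Traceback (most recent call last):
  File "fit.py", line 22, in <module>
    r=minimize(lambda p:-sum(iou(sil(c,p[0]*10,p[1]*10,p[2],B[c]),M[c]) for c in cs),[63.3,20,az],method='Nelder-Mead',options=dict(initial_simplex=np.array([63.3,20,az])+np.vstack([np.zeros(3),np.diag([.8,.8,.3])]),maxiter=90))
    res = _minimize_neldermead(fun, x0, args, callback, bounds=bounds,
                               **options)
    fsim[j] = func(sim[j])
              ~~~~^^^^^^^^
    fx = function(np.copy(x), *(wrapper_args + args))
  File "fit.py", line 22, in <lambda>
    r=minimize(lambda p:-sum(iou(sil(c,p[0]*10,p[1]*10,p[2],B[c]),M[c]) for c in cs),[63.3,20,az],method='Nelder-Mead',options=dict(initial_simplex=np.array([63.3,20,az])+np.vstack([np.zeros(3),np.diag([.8,.8,.3])]),maxiter=90))
                         ~~~^^^^^^^^^^^^^^^^^^^^^^^^^^^^^^^^^^^^^^^^^^^^^^^^^^^^^^^^
  File "fit.py", line 22, in <genexpr>
    r=minimize(lambda p:-sum(iou(sil(c,p[0]*10,p[1]*10,p[2],B[c]),M[c]) for c in cs),[63.3,20,az],method='Nelder-Mead',options=dict(initial_simplex=np.array([63.3,20,az])+np.vstack([np.zeros(3),np.diag([.8,.8,.3])]),maxiter=90))
                                 ~~~^^^^^^^^^^^^^^^^^^^^^^^^^^^^^
  File "fit.py", line 9, in sil
    for a in np.arange(0,6.28,.3):P.append((proj(c,tip-l*s+r*(np.cos(a)*e1+np.sin(a)*e2))+b-OFF[c])*8)
                                            ~~~~^^^^^^^^^^^^^^^^^^^^^^^^^^^^^^^^^^^^^^^^^
  File "h.py", line 11, in proj
    c=robot.camera_params(cam);p=np.array(c['intrinsics'])@(np.array(c['R'])@np.array(X)+np.array(c['t']));return p[:2]/p[2]
ValueError: time passes only in moves, steps and waits
```

```bash
python3 - <<'E'
s=open('h.py').read()
s=s.replace("def snap","CP={c:robot.camera_params(c) for c in('side','top')}\ndef snap",1).replace("c=robot.camera_params(cam)","c=CP[cam]")
open('h.py','w').write(s)
E
python3 fit.py
```

```text
side [  18.375   11.875   30.375   44.25  5581.625]
top [  28.375   29.      15.      15.    1429.25 ]
['side'] [628.46019563 205.7111804   24.94872156] -0.9453356448462771
['top'] [629.17416043 199.86437022  28.8148906 ] -0.936065147708568
['side', 'top'] [628.45267653 201.19392193  27.14051012] -1.766721507161017
```

The fit agrees in both views: the peg tip is at about (628.7,202.5) and it leans away from azimuth 27°. Aligning the jaws across the lean and moving above the entry point.

Request:
send_rows(
  increments=[
    {"gripper": 255,"tx": -0.5,"ty": 2,"tz": 0,"twist": -4},
    {"gripper": 255,"tx": -1,"ty": 3,"tz": -6,"twist": -5},
    {"gripper": 255,"tx": -0.5,"ty": 3,"tz": -8,"twist": -5},
    {"gripper": 255,"tx": 0,"ty": 1.5,"tz": -6,"twist": -2},
    {"gripper": 255,"tx": 0,"ty": 0,"tz": -4,"twist": 0},
    {"gripper": 255,"tx": 0,"ty": 0,"tz": 0,"twist": 0},
    {"gripper": 255,"tx": 0,"ty": 0,"tz": 0,"twist": 0},
  ],
)

```text
time: 8.02
tcp_pos: [632.6, 209.7, 143.6]
tcp_rot: [[-0.892, -0.452, 0.003], [-0.452, 0.892, -0.002], [-0.002, -0.003, -1.0]]
force: [-0.2, 0.0, -1.1]
gripper_width: 39.2
```

Request:
send_rows(
  increments=[
    {"gripper": 255,"tx": 2,"ty": -2,"tz": -6,"twist": 0},
    {"gripper": 255,"tx": 1,"ty": -1.5,"tz": -6,"twist": 0},
    {"gripper": 255,"tx": 0,"ty": 0,"tz": -5,"twist": 0},
    {"gripper": 255,"tx": 0,"ty": 0,"tz": -4,"twist": 0},
    {"gripper": 255,"tx": 0,"ty": 0,"tz": 0,"twist": 0},
    {"gripper": 255,"tx": 0,"ty": 0,"tz": 0,"twist": 0},
  ],
)

```text
time: 8.52
tcp_pos: [636.1, 205.7, 121.9]
tcp_rot: [[-0.891, -0.455, 0.005], [-0.455, 0.891, -0.002], [-0.004, -0.004, -1.0]]
force: [-0.3, 0.6, -1.0]
gripper_width: 38.6
```

```bash
python3 - <<'E'
from h import *
s=snap('side','s6');t=snap('top','t6');T=np.array(robot.sense()['tcp_pos']);print(T)
a=cv2.resize(s[310:450,200:300],None,fx=4,fy=4,interpolation=cv2.INTER_CUBIC)
b=cv2.resize(t[150:250,150:250],None,fx=4,fy=4,interpolation=cv2.INTER_CUBIC);b=np.clip(b*1.8,0,255).astype(np.uint8)
o=np.zeros((560,800,3),np.uint8);o[:a.shape[0],:400]=a;o[:400,400:]=b;cv2.imwrite('pics/c8.png',o)
E
```

```text
[636.1650657  205.7438822  122.11050341]
```

View pics/c8.png

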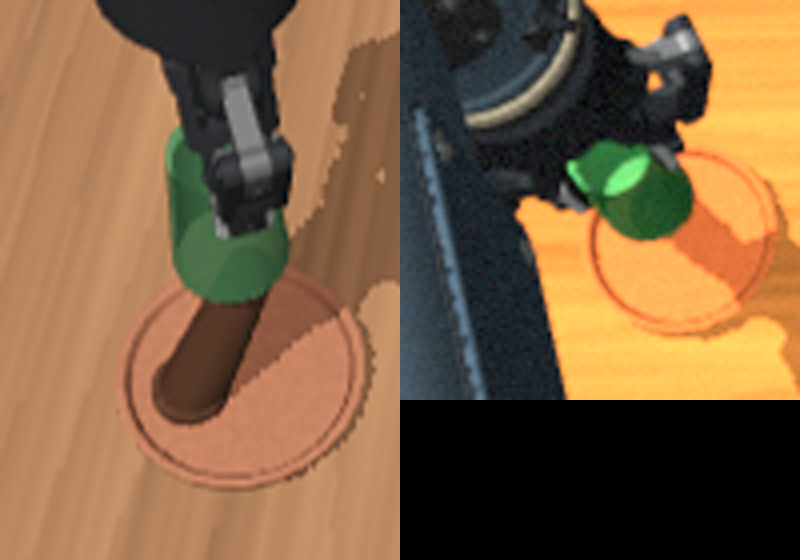

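The side crop shows the mouth centre at (232,258) just above the tip at (252,264), so the tip is inside the mouth on the intended side. Lowering with force checks.

Request:
send_rows(
  increments=[
    {"gripper": 255,"tx": 0,"ty": 0,"tz": -5,"twist": 0},
    {"gripper": 255,"tx": 0,"ty": 0,"tz": -6,"twist": 0},
    {"gripper": 255,"tx": 0,"ty": 0,"tz": -6,"twist": 0},
    {"gripper": 255,"tx": 0,"ty": 0,"tz": -5,"twist": 0},
    {"gripper": 255,"tx": 0,"ty": 0,"tz": 0,"twist": 0},
    {"gripper": 255,"tx": 0,"ty": 0,"tz": 0,"twist": 0},
  ],
  force=20,
)

```text
time: 9.12
tcp_pos: [636.2, 205.8, 97.7]
tcp_rot: [[-0.89, -0.455, 0.005], [-0.455, 0.89, -0.001], [-0.004, -0.004, -1.0]]
force: [-0.1, 0.1, -0.6]
gripper_width: 39.2
```

Request:
send_rows(
  increments=[
    {"gripper": 255,"tx": 0,"ty": 0,"tz": -4,"twist": 0},
    {"gripper": 255,"tx": 0,"ty": 0,"tz": -4,"twist": 0},
    {"gripper": 255,"tx": 0,"ty": 0,"tz": -4,"twist": 0},
    {"gripper": 255,"tx": 0,"ty": 0,"tz": -3,"twist": 0},
    {"gripper": 255,"tx": 0,"ty": 0,"tz": 0,"twist": 0},
    {"gripper": 255,"tx": 0,"ty": 0,"tz": 0,"twist": 0},
  ],
)

```text
time: 9.62
tcp_pos: [636.2, 205.9, 81.1]
tcp_rot: [[-0.89, -0.455, 0.005], [-0.455, 0.89, -0.001], [-0.004, -0.004, -1.0]]
force: [-0.8, 0.4, -0.3]
gripper_width: 39.0
```

Request:
send_rows(
  increments=[
    {"gripper": 255,"tx": 0,"ty": 0,"tz": -2.5,"twist": 0},
    {"gripper": 255,"tx": 0,"ty": 0,"tz": -2.5,"twist": 0},
    {"gripper": 255,"tx": -0.4,"ty": -0.2,"tz": -2,"twist": 0},
    {"gripper": 255,"tx": 0,"ty": 0,"tz": 0,"twist": 0},
  ],
)

```text
time: 9.95
tcp_pos: [636.6, 206.2, 74.2]
tcp_rot: [[-0.89, -0.455, 0.007], [-0.455, 0.89, -0.0], [-0.006, -0.004, -1.0]]
force: [-0.2, 1.0, -0.6]
gripper_width: 39.1
```

Request:
send_rows(
  increments=[
    {"gripper": 255,"tx": -0.4,"ty": -0.2,"tz": -2,"twist": 0},
    {"gripper": 255,"tx": -0.4,"ty": -0.2,"tz": -2,"twist": 0},
    {"gripper": 255,"tx": 0,"ty": 0,"tz": 0,"twist": 0},
  ],
)

```text
time: 10.2
tcp_pos: [636.7, 206.4, 70.7]
tcp_rot: [[-0.89, -0.455, 0.01], [-0.455, 0.89, 0.001], [-0.009, -0.003, -1.0]]
force: [1.0, 1.1, -0.9]
gripper_width: 39.2
```

Request:
send_rows(
  increments=[
    {"gripper": 255,"tx": -0.8,"ty": -0.5,"tz": -2,"twist": 0},
    {"gripper": 255,"tx": -0.8,"ty": -0.5,"tz": -2,"twist": 0},
    {"gripper": 255,"tx": -0.8,"ty": -0.5,"tz": -2,"twist": 0},
    {"gripper": 255,"tx": 0,"ty": 0,"tz": 0,"twist": 0},
  ],
)

```text
time: 10.53
tcp_pos: [635.2, 205.6, 65.2]
tcp_rot: [[-0.89, -0.456, 0.012], [-0.456, 0.89, 0.003], [-0.012, -0.003, -1.0]]
force: [2.0, 1.4, 0.8]
gripper_width: 39.2
```

Request:
send_rows(
  increments=[
    {"gripper": 255,"tx": -0.8,"ty": -0.4,"tz": -2,"twist": 0},
    {"gripper": 255,"tx": -0.8,"ty": -0.4,"tz": -2,"twist": 0},
    {"gripper": 255,"tx": -0.8,"ty": -0.4,"tz": -2,"twist": 0},
    {"gripper": 255,"tx": 0,"ty": 0,"tz": 0,"twist": 0},
  ],
)

```text
time: 10.87
tcp_pos: [632.7, 204.4, 58.7]
tcp_rot: [[-0.89, -0.456, 0.013], [-0.456, 0.89, 0.003], [-0.013, -0.003, -1.0]]
force: [1.7, 1.8, 1.2]
gripper_width: 39.3
```

```bash
python3 - <<'E'
from h import *
s=snap('side','s7');t=snap('top','t7');q=robot.sense();print(q['tcp_pos'],q['force'],q['gripper_width'])
a=cv2.resize(s[330:450,200:300],None,fx=4,fy=4,interpolation=cv2.INTER_CUBIC)
b=cv2.resize(t[150:250,150:250],None,fx=4,fy=4,interpolation=cv2.INTER_CUBIC);b=np.clip(b*1.8,0,255).astype(np.uint8)
o=np.zeros((480,800,3),np.uint8);o[:a.shape[0],:400]=a;o[:400,400:]=b;cv2.imwrite('pics/c9.png',o)
E
```

```text
[632.99363452 204.53620308  59.02840139] [2.08189563 1.77321458 0.91750083] 38.84637197595874
```

View pics/c9.png

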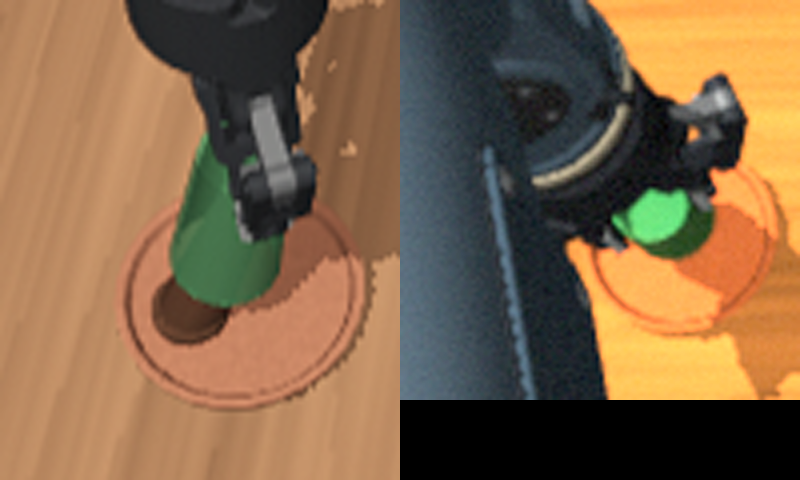

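The tumbler is swivelling in the pads and follows the peg (side crop: mouth at (230,275), foot still visible at (190,310)). Continuing down until the closed end rests on the tip.

Request:
send_rows(
  increments=[
    {"gripper": 255,"tx": -0.6,"ty": -0.3,"tz": -2,"twist": 0},
    {"gripper": 255,"tx": -0.6,"ty": -0.3,"tz": -2,"twist": 0},
    {"gripper": 255,"tx": 0,"ty": 0,"tz": 0,"twist": 0},
  ],
)

```text
time: 11.22
tcp_pos: [631.8, 204.0, 54.8]
tcp_rot: [[-0.89, -0.456, 0.014], [-0.456, 0.89, 0.003], [-0.014, -0.003, -1.0]]
force: [1.9, 1.8, 0.6]
gripper_width: 39.1
```

Request:
send_rows(
  increments=[
    {"gripper": 255,"tx": -0.6,"ty": -0.3,"tz": -2,"twist": 0},
    {"gripper": 255,"tx": 0,"ty": 0,"tz": -1,"twist": 0},
    {"gripper": 255,"tx": 0,"ty": 0,"tz": 0,"twist": 0},
  ],
)

```text
time: 11.47
tcp_pos: [631.4, 203.7, 52.2]
tcp_rot: [[-0.89, -0.456, 0.014], [-0.456, 0.89, 0.004], [-0.014, -0.003, -1.0]]
force: [1.2, 1.9, 2.9]
gripper_width: 39.0
```

Request:
send_rows(
  increments=[
    {"gripper": 255,"tx": 0,"ty": 0,"tz": -1.5,"twist": 0},
    {"gripper": 255,"tx": 0,"ty": 0,"tz": 0,"twist": 0},
  ],
)

```text
time: 11.63
tcp_pos: [631.4, 203.8, 52.2]
tcp_rot: [[-0.89, -0.456, 0.015], [-0.456, 0.89, 0.004], [-0.016, -0.003, -1.0]]
force: [1.3, 1.4, 1.3]
gripper_width: 39.0
```

Request:
send_rows(
  increments=[
    {"gripper": 255,"tx": 0,"ty": 0,"tz": -1.5,"twist": 0},
    {"gripper": 255,"tx": 0,"ty": 0,"tz": 0,"twist": 0},
  ],
)

```text
time: 11.8
tcp_pos: [631.5, 203.8, 52.2]
tcp_rot: [[-0.89, -0.456, 0.017], [-0.456, 0.89, 0.004], [-0.017, -0.004, -1.0]]
force: [0.5, 0.4, 1.2]
gripper_width: 39.2
```

Request:
send_rows(
  increments=[
    {"gripper": 255,"tx": 0,"ty": 0,"tz": -3,"twist": 0},
    {"gripper": 255,"tx": 0,"ty": 0,"tz": 0,"twist": 0},
  ],
)

```text
time: 11.97
tcp_pos: [631.6, 203.9, 52.0]
tcp_rot: [[-0.89, -0.456, 0.019], [-0.456, 0.89, 0.005], [-0.019, -0.004, -1.0]]
force: [-0.5, 1.8, -0.7]
gripper_width: 39.0
```

Request:
send_rows(
  increments=[
    {"gripper": 255,"tx": 0,"ty": 0,"tz": -3,"twist": 0},
    {"gripper": 255,"tx": 0,"ty": 0,"tz": 0,"twist": 0},
  ],
)

```text
time: 12.13
tcp_pos: [631.8, 203.9, 52.0]
tcp_rot: [[-0.89, -0.456, 0.021], [-0.456, 0.89, 0.006], [-0.022, -0.004, -1.0]]
force: [0.6, 1.0, -0.8]
gripper_width: 39.4
```

It no longer goes down and the tool is starting to lean, so the tumbler is seated. Releasing.

Request:
send_rows(
  increments=[
    {"gripper": 130,"tx": 0,"ty": 0,"tz": 0,"twist": 0},
    {"gripper": 120,"tx": 0,"ty": 0,"tz": 0,"twist": 0},
    {"gripper": 105,"tx": 0,"ty": 0,"tz": 0,"twist": 0},
    {"gripper": 80,"tx": 0,"ty": 0,"tz": 0,"twist": 0},
    {"gripper": 40,"tx": 0,"ty": 0,"tz": 0,"twist": 0},
    {"gripper": 0,"tx": 0,"ty": 0,"tz": 0,"twist": 0},
    {"gripper": 0,"tx": 0,"ty": 0,"tz": 0,"twist": 0},
    {"gripper": 0,"tx": 0,"ty": 0,"tz": 0,"twist": 0},
  ],
)

```text
time: 12.8
tcp_pos: [629.3, 201.9, 48.6]
tcp_rot: [[-0.89, -0.455, 0.015], [-0.455, 0.89, 0.002], [-0.014, -0.005, -1.0]]
force: [-0.4, -0.5, -0.5]
gripper_width: 85.4
```

Request:
send_rows(
  increments=[
    {"gripper": 0,"tx": 0,"ty": 0,"tz": 8,"twist": 0},
    {"gripper": 0,"tx": 0,"ty": 0,"tz": 15,"twist": 0},
    {"gripper": 0,"tx": 0,"ty": 0,"tz": 20,"twist": 0},
    {"gripper": 0,"tx": 0,"ty": 0,"tz": 25,"twist": 0},
    {"gripper": 0,"tx": 0,"ty": 0,"tz": 25,"twist": 0},
    {"gripper": 0,"tx": 0,"ty": 0,"tz": 10,"twist": 0},
    {"gripper": 0,"tx": 0,"ty": 0,"tz": 0,"twist": 0},
  ],
)

```text
time: 13.38
tcp_pos: [627.3, 201.3, 157.5]
tcp_rot: [[-0.89, -0.455, 0.012], [-0.455, 0.89, 0.001], [-0.011, -0.005, -1.0]]
force: [-0.2, 0.4, -0.3]
gripper_width: 85.6
```

Request:
send_rows(
  increments=[
    {"gripper": 100,"tx": -3,"ty": -12,"tz": 0,"twist": 0},
    {"gripper": 100,"tx": -5,"ty": -18,"tz": 0,"twist": 0},
    {"gripper": 100,"tx": -5,"ty": -18,"tz": 0,"twist": 0},
    {"gripper": 100,"tx": -5,"ty": -18,"tz": -15,"twist": 0},
    {"gripper": 100,"tx": -5,"ty": -12,"tz": -25,"twist": 0},
    {"gripper": 100,"tx": -3,"ty": -6,"tz": -25,"twist": 0},
    {"gripper": 100,"tx": 0,"ty": 0,"tz": -20,"twist": 0},
    {"gripper": 100,"tx": 0,"ty": 0,"tz": -15,"twist": 0},
    {"gripper": 100,"tx": 0,"ty": 0,"tz": -6,"twist": 0},
    {"gripper": 100,"tx": 0,"ty": 0,"tz": 0,"twist": 0},
    {"gripper": 100,"tx": 0,"ty": 0,"tz": 0,"twist": 0},
  ],
)

```text
time: 14.3
tcp_pos: [592.9, 106.3, 43.2]
tcp_rot: [[-0.891, -0.454, 0.007], [-0.454, 0.891, -0.001], [-0.006, -0.005, -1.0]]
force: [0.2, -0.1, 0.9]
gripper_width: 51.9
```

```bash
python3 - <<'E'
from h import *
s=snap('side','s8');t=snap('top','t8');print(robot.sense()['tcp_pos'])
a=cv2.resize(s[330:450,200:300],None,fx=4,fy=4,interpolation=cv2.INTER_CUBIC)
b=cv2.resize(t[150:350,130:330],None,fx=2,fy=2,interpolation=cv2.INTER_CUBIC);b=np.clip(b*1.8,0,255).astype(np.uint8)
o=np.zeros((480,800,3),np.uint8);o[:,:400]=a;o[:400,400:]=b;cv2.imwrite('pics/c10.png',o)
E
```

```text
[593.63870074 106.65432915  43.99316307]
```

View pics/c10.png

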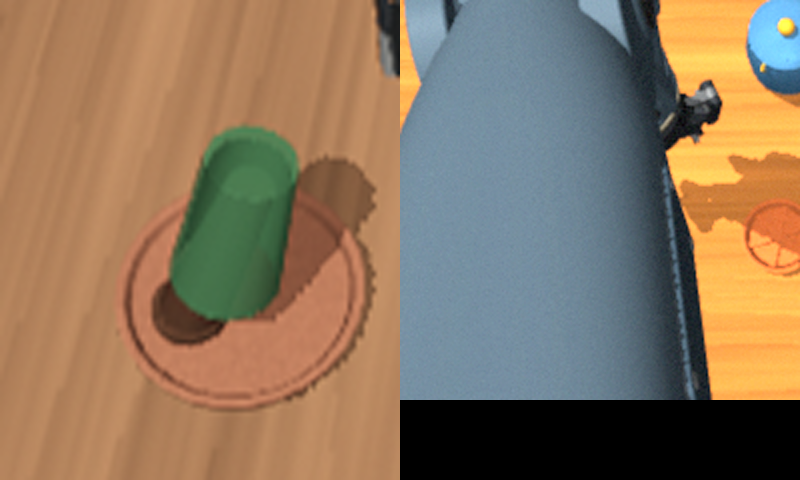

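The tumbler hangs on the peg, mouth down, tilted a little (top at (250,160), mouth at (228,270)). To learn the true fingertip height at a 52 mm opening, I touch the bare shelf gently here.

Request:
send_rows(
  increments=[
    {"gripper": 100,"tx": 0,"ty": 0,"tz": -8,"twist": 0},
    {"gripper": 100,"tx": 0,"ty": 0,"tz": -8,"twist": 0},
    {"gripper": 100,"tx": 0,"ty": 0,"tz": -8,"twist": 0},
    {"gripper": 100,"tx": 0,"ty": 0,"tz": -5,"twist": 0},
    {"gripper": 100,"tx": 0,"ty": 0,"tz": -3,"twist": 0},
    {"gripper": 100,"tx": 0,"ty": 0,"tz": 0,"twist": 0},
    {"gripper": 100,"tx": 0,"ty": 0,"tz": 0,"twist": 0},
  ],
)

```text
time: 14.98
tcp_pos: [595.8, 107.8, 11.1]
tcp_rot: [[-0.89, -0.456, 0.014], [-0.456, 0.89, -0.0], [-0.012, -0.006, -1.0]]
force: [0.2, 0.0, 0.1]
gripper_width: 52.1
```

Request:
send_rows(
  increments=[
    {"gripper": 100,"tx": 0,"ty": 0,"tz": -3,"twist": 0},
    {"gripper": 100,"tx": 0,"ty": 0,"tz": -3,"twist": 0},
    {"gripper": 100,"tx": 0,"ty": 0,"tz": 0,"twist": 0},
  ],
)

```text
time: 15.23
tcp_pos: [596.1, 107.9, 5.0]
tcp_rot: [[-0.89, -0.456, 0.014], [-0.456, 0.89, 0.0], [-0.013, -0.007, -1.0]]
force: [-0.2, 0.5, 0.7]
gripper_width: 51.8
```

Request:
send_rows(
  increments=[
    {"gripper": 100,"tx": 0,"ty": 0,"tz": -3,"twist": 0},
    {"gripper": 100,"tx": 0,"ty": 0,"tz": -2.5,"twist": 0},
    {"gripper": 100,"tx": 0,"ty": 0,"tz": 0,"twist": 0},
  ],
)

```text
time: 15.48
tcp_pos: [596.3, 107.9, -0.8]
tcp_rot: [[-0.89, -0.456, 0.015], [-0.456, 0.89, 0.0], [-0.013, -0.007, -1.0]]
force: [-0.1, -0.1, -0.9]
gripper_width: 51.9
```

Request:
send_rows(
  increments=[
    {"gripper": 100,"tx": 0,"ty": 0,"tz": -2.5,"twist": 0},
    {"gripper": 100,"tx": 0,"ty": 0,"tz": -2,"twist": 0},
    {"gripper": 100,"tx": 0,"ty": 0,"tz": 0,"twist": 0},
  ],
)

```text
time: 15.73
tcp_pos: [596.4, 107.9, -5.8]
tcp_rot: [[-0.89, -0.456, 0.015], [-0.456, 0.89, 0.0], [-0.013, -0.007, -1.0]]
force: [-0.0, -0.0, 0.1]
gripper_width: 52.2
```

Request:
send_rows(
  increments=[
    {"gripper": 100,"tx": 0,"ty": 0,"tz": -2.5,"twist": 0},
    {"gripper": 100,"tx": 0,"ty": 0,"tz": -2,"twist": 0},
    {"gripper": 100,"tx": 0,"ty": 0,"tz": 0,"twist": 0},
  ],
)

```text
time: 15.98
tcp_pos: [596.4, 107.9, -10.7]
tcp_rot: [[-0.89, -0.456, 0.015], [-0.456, 0.89, 0.0], [-0.014, -0.007, -1.0]]
force: [-0.5, -0.3, -0.5]
gripper_width: 51.8
```

Request:
send_rows(
  increments=[
    {"gripper": 100,"tx": 0,"ty": 0,"tz": -2.5,"twist": 0},
    {"gripper": 100,"tx": 0,"ty": 0,"tz": 0,"twist": 0},
  ],
)

```text
time: 16.15
tcp_pos: [596.4, 107.9, -13.5]
tcp_rot: [[-0.89, -0.456, 0.015], [-0.456, 0.89, 0.0], [-0.013, -0.007, -1.0]]
force: [0.2, 0.1, -0.5]
gripper_width: 51.9
```

Request:
send_rows(
  increments=[
    {"gripper": 100,"tx": 0,"ty": 0,"tz": -2.5,"twist": 0},
    {"gripper": 100,"tx": 0,"ty": 0,"tz": 0,"twist": 0},
  ],
)

```text
time: 16.32
tcp_pos: [596.4, 107.9, -16.3]
tcp_rot: [[-0.89, -0.456, 0.015], [-0.456, 0.89, 0.0], [-0.013, -0.007, -1.0]]
force: [-0.7, 0.4, 0.4]
gripper_width: 52.2
```

Request:
send_rows(
  increments=[
    {"gripper": 100,"tx": 0,"ty": 0,"tz": -2.5,"twist": 0},
    {"gripper": 100,"tx": 0,"ty": 0,"tz": 0,"twist": 0},
  ],
)

```text
time: 16.48
tcp_pos: [596.4, 107.9, -19.1]
tcp_rot: [[-0.89, -0.456, 0.015], [-0.456, 0.89, 0.0], [-0.014, -0.007, -1.0]]
force: [-0.9, -0.8, 0.1]
gripper_width: 52.3
```

Request:
send_rows(
  increments=[
    {"gripper": 100,"tx": 0,"ty": 0,"tz": -2.5,"twist": 0},
    {"gripper": 100,"tx": 0,"ty": 0,"tz": 0,"twist": 0},
  ],
)

```text
time: 16.65
tcp_pos: [596.4, 107.9, -21.8]
tcp_rot: [[-0.89, -0.456, 0.015], [-0.456, 0.89, 0.0], [-0.014, -0.007, -1.0]]
force: [-0.2, 0.4, -0.2]
gripper_width: 52.1
```

Request:
send_rows(
  increments=[
    {"gripper": 100,"tx": 0,"ty": 0,"tz": -2.5,"twist": 0},
    {"gripper": 100,"tx": 0,"ty": 0,"tz": 0,"twist": 0},
  ],
)

```text
time: 16.82
tcp_pos: [596.4, 107.9, -24.6]
tcp_rot: [[-0.89, -0.456, 0.015], [-0.456, 0.89, 0.0], [-0.014, -0.007, -1.0]]
force: [0.1, 1.3, -0.2]
gripper_width: 51.7
```

Request:
send_rows(
  increments=[
    {"gripper": 100,"tx": 0,"ty": 0,"tz": -2.5,"twist": 0},
    {"gripper": 100,"tx": 0,"ty": 0,"tz": 0,"twist": 0},
  ],
)

```text
time: 16.98
tcp_pos: [596.5, 107.9, -27.3]
tcp_rot: [[-0.89, -0.456, 0.015], [-0.456, 0.89, 0.0], [-0.014, -0.007, -1.0]]
force: [0.1, 0.1, 0.3]
gripper_width: 51.7
```

```bash
python3 - <<'E'
from h import *
s=snap('side','s9');q=robot.sense();T=np.array(q['tcp_pos']);R=np.array(q['tcp_rot']);print(T,q['force'],q['joint_pos'])
for k in(-26,26):print([proj('side',T*[1,1,0]+R[:,1]*k+R[:,0]*w*[1,1,0]).round(1) for w in(-11,11)])
c=proj('side',T*[1,1,0]);x0,y0=int(c[0])-50,int(c[1])-50;print(x0,y0)
cv2.imwrite('pics/c11.png',cv2.resize(s[y0:y0+75,x0:x0+100],None,fx=8,fy=8,interpolation=cv2.INTER_CUBIC))
E
```

```text
[596.62087611 107.93331554 -27.084667  ] [ 0.1491068  -0.42140719  0.03012448] [ 10.33419481  30.18179833 -11.78369385  47.1556812   -0.14587393
 -16.7771355 ]
[array([284.8, 346.2]), array([296. , 342.9])]
[array([293.3, 369.2]), array([304.8, 365.6])]
244 305
```

View pics/c11.png

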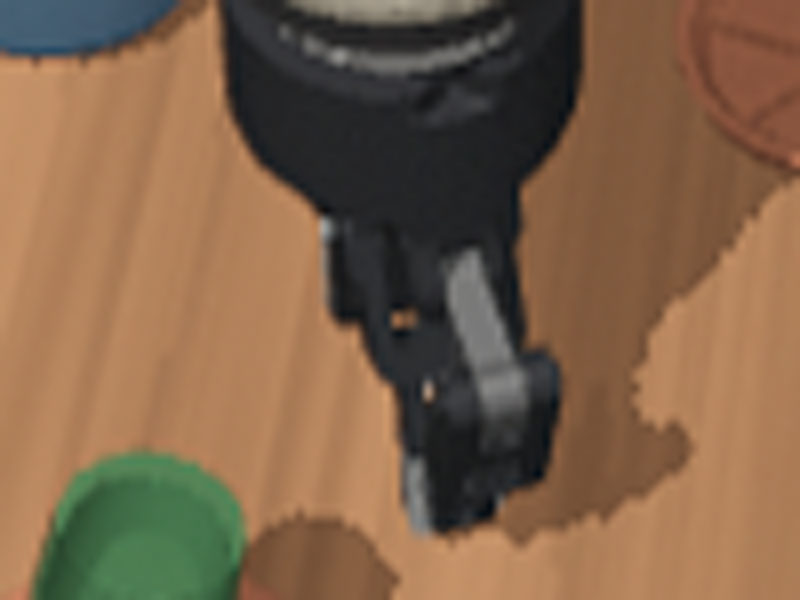

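The crop shows the near fingertip at (425,530), practically at its own shadow. The tips really stand about 27 mm or more above the reported TCP at this opening. Probing on in small steps.

Request:
send_rows(
  increments=[
    {"gripper": 100,"tx": 0,"ty": 0,"tz": -2,"twist": 0},
    {"gripper": 100,"tx": 0,"ty": 0,"tz": 0,"twist": 0},
  ],
)

```text
time: 17.2
tcp_pos: [597.1, 108.1, -28.0]
tcp_rot: [[-0.89, -0.456, 0.017], [-0.456, 0.89, 0.001], [-0.015, -0.007, -1.0]]
force: [-0.8, 0.5, -0.2]
gripper_width: 51.7
```

Request:
send_rows(
  increments=[
    {"gripper": 100,"tx": 0,"ty": 0,"tz": -2,"twist": 0},
    {"gripper": 100,"tx": 0,"ty": 0,"tz": 0,"twist": 0},
  ],
)

```text
time: 17.37
tcp_pos: [597.5, 108.2, -27.7]
tcp_rot: [[-0.89, -0.456, 0.019], [-0.456, 0.89, 0.001], [-0.017, -0.007, -1.0]]
force: [-0.2, 0.1, -0.4]
gripper_width: 52.0
```

Request:
send_rows(
  increments=[
    {"gripper": 100,"tx": 0,"ty": 0,"tz": -2,"twist": 0},
    {"gripper": 100,"tx": 0,"ty": 0,"tz": 0,"twist": 0},
  ],
)

```text
time: 17.53
tcp_pos: [598.1, 108.3, -27.9]
tcp_rot: [[-0.89, -0.456, 0.021], [-0.456, 0.89, 0.002], [-0.019, -0.007, -1.0]]
force: [0.1, -0.2, -0.1]
gripper_width: 52.0
```

Descent stops at TCP z ≈ -28 and the picture agrees, so the tips are about 28 mm above the reported TCP at a 52 mm opening. Going up and over to the small tier.

Request:
send_rows(
  increments=[
    {"gripper": 60,"tx": 0,"ty": 0,"tz": 15,"twist": 0},
    {"gripper": 30,"tx": 0,"ty": 0,"tz": 35,"twist": 0},
    {"gripper": 0,"tx": 0,"ty": 0,"tz": 40,"twist": 0},
    {"gripper": 0,"tx": -6,"ty": 5,"tz": 38,"twist": 0},
    {"gripper": 0,"tx": -20,"ty": 16,"tz": 25,"twist": 0},
    {"gripper": 0,"tx": -27,"ty": 22,"tz": 5,"twist": 0},
    {"gripper": 0,"tx": -29,"ty": 24,"tz": 0,"twist": 0},
    {"gripper": 0,"tx": -29,"ty": 24,"tz": 0,"twist": 0},
    {"gripper": 0,"tx": -29,"ty": 24,"tz": 0,"twist": 0},
    {"gripper": 0,"tx": -25,"ty": 20,"tz": 0,"twist": 0},
    {"gripper": 0,"tx": -15,"ty": 13,"tz": 0,"twist": 0},
    {"gripper": 0,"tx": -6,"ty": 5,"tz": 0,"twist": 0},
  ],
)

```text
time: 18.53
tcp_pos: [404.9, 264.3, 134.5]
tcp_rot: [[-0.893, -0.45, 0.023], [-0.45, 0.893, 0.005], [-0.022, -0.006, -1.0]]
force: [0.6, 0.7, 0.4]
gripper_width: 85.5
```

Request:
send_rows(
  increments=[
    {"gripper": 0,"tx": 0,"ty": 0,"tz": 0,"twist": 0},
    {"gripper": 0,"tx": 0,"ty": 0,"tz": 0,"twist": 0},
  ],
)

```text
time: 18.7
tcp_pos: [403.8, 265.4, 134.5]
tcp_rot: [[-0.891, -0.453, 0.023], [-0.453, 0.891, 0.005], [-0.023, -0.006, -1.0]]
force: [0.8, -0.3, -0.6]
gripper_width: 85.5
```

Request:
send_rows(
  increments=[
    {"gripper": 0,"tx": -1,"ty": 2.5,"tz": -10,"twist": 0},
    {"gripper": 0,"tx": -0.7,"ty": 1.2,"tz": -15,"twist": 0},
    {"gripper": 0,"tx": 0,"ty": 0,"tz": -15,"twist": 0},
    {"gripper": 0,"tx": 0,"ty": 0,"tz": -10,"twist": 0},
    {"gripper": 0,"tx": 0,"ty": 0,"tz": -5,"twist": 0},
    {"gripper": 0,"tx": 0,"ty": 0,"tz": 0,"twist": 0},
    {"gripper": 0,"tx": 0,"ty": 0,"tz": 0,"twist": 0},
  ],
)

```text
time: 19.28
tcp_pos: [409.8, 265.3, 77.0]
tcp_rot: [[-0.894, -0.447, 0.026], [-0.447, 0.895, 0.004], [-0.026, -0.008, -1.0]]
force: [0.1, 0.1, 0.8]
gripper_width: 85.1
```

Request:
send_rows(
  increments=[
    {"gripper": 0,"tx": -3,"ty": 1.5,"tz": 0,"twist": 0},
    {"gripper": 0,"tx": -3,"ty": 1.5,"tz": -3,"twist": 0},
    {"gripper": 0,"tx": -1.5,"ty": 0.8,"tz": -3,"twist": 0},
    {"gripper": 0,"tx": 0,"ty": 0,"tz": -2,"twist": 0},
    {"gripper": 0,"tx": 0,"ty": 0,"tz": 0,"twist": 0},
    {"gripper": 0,"tx": 0,"ty": 0,"tz": 0,"twist": 0},
  ],
)

```text
time: 19.78
tcp_pos: [403.5, 269.7, 70.3]
tcp_rot: [[-0.895, -0.446, 0.029], [-0.446, 0.895, 0.006], [-0.029, -0.007, -1.0]]
force: [-0.6, 0.4, -0.1]
gripper_width: 85.5
```

Request:
send_rows(
  increments=[
    {"gripper": 40,"tx": -1.2,"ty": -0.5,"tz": -2.5,"twist": 0},
    {"gripper": 60,"tx": 0,"ty": 0,"tz": 0,"twist": 0},
    {"gripper": 75,"tx": 0,"ty": 0,"tz": 0,"twist": 0},
    {"gripper": 85,"tx": 0,"ty": 0,"tz": 0,"twist": 0},
    {"gripper": 92,"tx": 0,"ty": 0,"tz": 0,"twist": 0},
    {"gripper": 98,"tx": 0,"ty": 0,"tz": 0,"twist": 0},
    {"gripper": 104,"tx": 0,"ty": 0,"tz": 0,"twist": 0},
    {"gripper": 120,"tx": 0,"ty": 0,"tz": 0,"twist": 0},
    {"gripper": 160,"tx": 0,"ty": 0,"tz": 0,"twist": 0},
    {"gripper": 160,"tx": 0,"ty": 0,"tz": 0,"twist": 0},
  ],
  force=30,
)

```text
time: 20.62
tcp_pos: [402.4, 269.8, 68.2]
tcp_rot: [[-0.895, -0.446, 0.03], [-0.446, 0.895, 0.007], [-0.03, -0.007, -1.0]]
force: [-0.0, 0.3, 0.2]
gripper_width: 50.3
```

Gripped at 50.3 mm on the 51.6 mm wall. Lifting straight up.

Request:
send_rows(
  increments=[
    {"gripper": 160,"tx": 0,"ty": 0,"tz": 4,"twist": 0},
    {"gripper": 160,"tx": 0,"ty": 0,"tz": 4,"twist": 0},
    {"gripper": 160,"tx": 0,"ty": 0,"tz": 6,"twist": 0},
    {"gripper": 160,"tx": 0,"ty": 0,"tz": 10,"twist": 0},
    {"gripper": 160,"tx": 0,"ty": 0,"tz": 15,"twist": 0},
    {"gripper": 160,"tx": 0,"ty": 0,"tz": 15,"twist": 0},
    {"gripper": 160,"tx": 0,"ty": 0,"tz": 10,"twist": 0},
    {"gripper": 160,"tx": 0,"ty": 0,"tz": 0,"twist": 0},
    {"gripper": 160,"tx": 0,"ty": 0,"tz": 0,"twist": 0},
  ],
)

```text
time: 21.37
tcp_pos: [401.9, 269.0, 137.5]
tcp_rot: [[-0.895, -0.446, 0.03], [-0.446, 0.895, 0.006], [-0.03, -0.008, -1.0]]
force: [-0.5, 0.3, -0.4]
gripper_width: 50.3
```

Request:
send_rows(
  increments=[
    {"gripper": 160,"tx": 4,"ty": -10,"tz": 0,"twist": 0},
    {"gripper": 160,"tx": 8,"ty": -22,"tz": 0,"twist": 0},
    {"gripper": 160,"tx": 11,"ty": -30,"tz": 0,"twist": 0},
    {"gripper": 160,"tx": 11,"ty": -30,"tz": 0,"twist": 0},
    {"gripper": 160,"tx": 11,"ty": -30,"tz": 0,"twist": 0},
    {"gripper": 160,"tx": 11,"ty": -30,"tz": 0,"twist": 0},
    {"gripper": 160,"tx": 11,"ty": -30,"tz": 0,"twist": 0},
    {"gripper": 160,"tx": 11,"ty": -30,"tz": 0,"twist": 0},
    {"gripper": 160,"tx": 9,"ty": -25,"tz": -5,"twist": 0},
    {"gripper": 160,"tx": 7,"ty": -17,"tz": -10,"twist": 0},
    {"gripper": 160,"tx": 4,"ty": -10,"tz": -10,"twist": 0},
    {"gripper": 160,"tx": 0,"ty": -3,"tz": -10,"twist": 0},
  ],
)

```text
time: 22.37
tcp_pos: [500.0, -17.5, 96.0]
tcp_rot: [[-0.893, -0.45, 0.026], [-0.45, 0.893, 0.003], [-0.024, -0.009, -1.0]]
force: [0.7, 0.5, -0.3]
gripper_width: 50.2
```

Request:
send_rows(
  increments=[
    {"gripper": 160,"tx": 0,"ty": 0,"tz": 0,"twist": 0},
    {"gripper": 160,"tx": 0,"ty": 0,"tz": 0,"twist": 0},
  ],
)

```text
time: 22.53
tcp_pos: [497.6, -20.1, 92.8]
tcp_rot: [[-0.894, -0.447, 0.02], [-0.447, 0.895, 0.003], [-0.019, -0.006, -1.0]]
force: [-0.0, 0.7, 0.6]
gripper_width: 50.1
```

Request:
send_rows(
  increments=[
    {"gripper": 160,"tx": 3,"ty": 4,"tz": -8,"twist": 0},
    {"gripper": 160,"tx": 4,"ty": 5,"tz": -12,"twist": 0},
    {"gripper": 160,"tx": 1,"ty": 1,"tz": -15,"twist": 0},
    {"gripper": 160,"tx": 0,"ty": 0,"tz": -12,"twist": 0},
    {"gripper": 160,"tx": 0,"ty": 0,"tz": -8,"twist": 0},
    {"gripper": 160,"tx": 0,"ty": 0,"tz": -5,"twist": 0},
    {"gripper": 160,"tx": 0,"ty": 0,"tz": 0,"twist": 0},
    {"gripper": 160,"tx": 0,"ty": 0,"tz": 0,"twist": 0},
  ],
)

```text
time: 23.2
tcp_pos: [506.8, -5.8, 30.6]
tcp_rot: [[-0.892, -0.451, 0.023], [-0.451, 0.892, 0.004], [-0.022, -0.007, -1.0]]
force: [0.4, -0.5, -1.1]
gripper_width: 50.1
```

```bash
cat >> h.py <<'E'
def amap(im,x0,y0,w,h,gain=1.0):
    z=np.clip(im[y0:y0+h,x0:x0+w].astype(float)*gain,0,255).astype(np.uint8);H=cv2.cvtColor(z,cv2.COLOR_BGR2HSV).astype(int);B,G,R=[z[...,i].astype(int) for i in range(3)]
    for r in range(h):
        print(y0+r,''.join('S' if H[r,c,1]<40 and H[r,c,2]>85 else 'd' if H[r,c,2]<75 else 'R' if (G[r,c]-B[r,c])<.17*R[r,c] and R[r,c]-G[r,c]>.28*R[r,c] else '.' for c in range(w)))
def bead(cam,xyz,r,off):
    P=np.array([proj(cam,np.array(xyz)+[r*np.cos(a),r*np.sin(a),0]) for a in np.arange(0,6.28,.05)])
    print(cam,'pred u',P[:,0].min().round(1),P[:,0].max().round(1),'v',P[:,1].min().round(1),P[:,1].max().round(1))
E
python3 - <<'E'
from h import *
s=snap('side','s10');t=snap('top','t10');T=np.array(robot.sense()['tcp_pos']);print(T)
m=T*[1,1,0]+[0,0,46.4+2]
for c in('side','top'):bead(c,m,27.5,0)
amap(s,315,270,70,60)
amap(t,290,235,60,60,1.8)
E
```

```text
[507.03501737  -5.94707117  30.95184493]
side pred u 335.4 364.2 v 285.2 307.8
top pred u 305.9 332.9 v 253.0 279.8
270 ..........................SS.dddddddddddddddddSSSSSddd................
271 ..........................SS.dddddddddddddddddSSSSSddd................
272 ..........................Sddddddddddddddddddd.SSSSSd.................
273 ..........................dddddddddddddddddddddSSSSSd.................
274 ..........................dddddddddddddddddddddSSSSS..................
275 ..........................ddddddddddddddddddddd.SSSSS.................
276 ..........................ddddddddddddddddddddddSSSSS.................
277 .........................Sdddddddddddd..ddddddddSSSSSS................
278 .........................Sddddd.Sddddd..dddddddddSSSSS................
279 .........................SdddSSSSSdddddddddddddddSSSSSS..dd...........
280 .........................SdSSSSSSSddddddddddddddddSSSSSddddd..........
281 .........................SSSSSSSSSddddddddddddddddSSSSSSdddd..........
282 .........................SSSSSSSSSSddddddddddddddddSSSSS.dddd.........
283 .....
[... 6715 characters left out ...]
................................................dd
285 ...........................................................d
286 ..........................................................dd
287 ..........................................................dd
288 ............................................................
289 ............................................................
290 ............................................................
291 ............................................................
292 ............................................................
293 ............................................................
294 ............................................................
```

```bash
cat > sauc.py <<'E'
from h import *
from scipy.optimize import least_squares
for n,r,gs,gt in(('S',40.5,(350,310),(320,268)),('M',46,(321.5,237),(410,231)),('L',52,(409.7,220),(452,321))):
  for cam,f,g in(('side','s0',gs),('top','t0',gt)):
    im=cv2.GaussianBlur(cv2.imread(f'pics/{f}.png'),(3,3),0).astype(float);h=int(r*.75);x0,y0=int(g[0])-h,int(g[1])-h
    z=im[y0:y0+2*h,x0:x0+2*h];B,G,R=z[...,0],z[...,1],z[...,2]
    q=(G-B)/R; m=(q<(.16 if cam=='side' else .13))&((R-G)/R>.25)
    m=cv2.morphologyEx(m.astype(np.uint8),cv2.MORPH_CLOSE,np.ones((5,5)));m=cv2.morphologyEx(m,cv2.MORPH_OPEN,np.ones((3,3)))
    k,L,st,_=cv2.connectedComponentsWithStats(m);s=st[1+np.argmax(st[1:,4])]
    e=np.array([x0+s[0],x0+s[0]+s[2],y0+s[1],y0+s[1]+s[3]],float)-.0
    def pe(p):
        P=np.array([proj(cam,[p[0]+r*np.cos(a),p[1]+r*np.sin(a),14]) for a in np.arange(0,6.28,.1)])
        return np.array([P[:,0].min(),P[:,0].max()+1,P[:,1].min(),P[:,1].max()+1])-e
    o=least_squares(pe,atz(cam,*g,14)[:2]);print(n,cam,e,o.x.round(1),o.fun.round(1))
E
python3 sauc.py
```

```text
Traceback (most recent call last):
  File "sauc.py", line 9, in <module>
    k,L,st,_=cv2.connectedComponentsWithStats(m);s=st[1+np.argmax(st[1:,4])]
                                                        ~~~~~~~~~^^^^^^^^^^
ValueError: attempt to get argmax of an empty sequence
```

```bash
python3 - <<'E'
s=open('sauc.py').read()
s=s.replace("m=(q<(.16 if cam=='side' else .13))&((R-G)/R>.25)","q8=cv2.normalize(q,None,0,255,cv2.NORM_MINMAX).astype(np.uint8);m=cv2.threshold(q8,0,1,cv2.THRESH_BINARY_INV|cv2.THRESH_OTSU)[1]")
open('sauc.py','w').write(s)
E
python3 sauc.py
```

```text
S side [328. 369. 293. 327.] [508.9  -1.6] [-0.8  0.8 -0.2  0.1]
S top [300. 338. 249. 287.] [509.3  -2.7] [-0.7  0.7 -0.6  0.5]
M side [300. 342. 221. 253.] [ 587.4 -192.6] [-0.5  0.5  0.5 -0.5]
M top [388. 431. 209. 251.] [ 588.9 -196.6] [-0.6  0.6 -0.6  0.5]
L side [387. 433. 203. 236.] [ 395.9 -273.9] [-0.7  0.7  0.1 -0.1]
L top [427. 478. 295. 346.] [ 397.8 -276.9] [-0.4  0.4 -0.7  0.6]
```

Both cameras now agree on the saucers without correction: S (509,-2), M (588,-194.5), L (397,-275.5). Shifting and lowering the small tier.

Request:
send_rows(
  increments=[
    {"gripper": 160,"tx": 1.5,"ty": 2,"tz": -4,"twist": 0},
    {"gripper": 160,"tx": 1,"ty": 2,"tz": -6,"twist": 0},
    {"gripper": 160,"tx": 0,"ty": 0,"tz": -6,"twist": 0},
    {"gripper": 160,"tx": 0,"ty": 0,"tz": -4,"twist": 0},
    {"gripper": 160,"tx": 0,"ty": 0,"tz": -3,"twist": 0},
    {"gripper": 160,"tx": 0,"ty": 0,"tz": 0,"twist": 0},
    {"gripper": 160,"tx": 0,"ty": 0,"tz": 0,"twist": 0},
  ],
)

```text
time: 23.88
tcp_pos: [511.0, -1.7, 6.9]
tcp_rot: [[-0.892, -0.451, 0.026], [-0.451, 0.893, 0.004], [-0.025, -0.009, -1.0]]
force: [0.2, 0.0, -0.7]
gripper_width: 50.3
```

Request:
send_rows(
  increments=[
    {"gripper": 160,"tx": -1.5,"ty": 0,"tz": -3,"twist": 0},
    {"gripper": 160,"tx": -1,"ty": 0,"tz": -3,"twist": 0},
    {"gripper": 160,"tx": 0,"ty": 0,"tz": -2.5,"twist": 0},
    {"gripper": 160,"tx": 0,"ty": 0,"tz": -2,"twist": 0},
    {"gripper": 160,"tx": 0,"ty": 0,"tz": 0,"twist": 0},
  ],
)

```text
time: 24.3
tcp_pos: [508.2, -1.8, -4.5]
tcp_rot: [[-0.892, -0.45, 0.026], [-0.45, 0.893, 0.004], [-0.025, -0.009, -1.0]]
force: [-0.3, 1.1, -1.6]
gripper_width: 50.3
```

Request:
send_rows(
  increments=[
    {"gripper": 160,"tx": 0,"ty": 0,"tz": -2,"twist": 0},
    {"gripper": 160,"tx": 0,"ty": 0,"tz": 0,"twist": 0},
  ],
)

```text
time: 24.47
tcp_pos: [508.2, -1.9, -6.6]
tcp_rot: [[-0.892, -0.45, 0.026], [-0.45, 0.893, 0.004], [-0.025, -0.009, -1.0]]
force: [-0.4, 0.1, -0.5]
gripper_width: 50.5
```

Within about 1 mm of the ribs. One more small step, then release.

Request:
send_rows(
  increments=[
    {"gripper": 160,"tx": 0,"ty": 0,"tz": -1.5,"twist": 0},
    {"gripper": 160,"tx": 0,"ty": 0,"tz": 0,"twist": 0},
    {"gripper": 95,"tx": 0,"ty": 0,"tz": 0,"twist": 0},
    {"gripper": 85,"tx": 0,"ty": 0,"tz": 0,"twist": 0},
    {"gripper": 60,"tx": 0,"ty": 0,"tz": 0,"twist": 0},
    {"gripper": 20,"tx": 0,"ty": 0,"tz": 0,"twist": 0},
    {"gripper": 0,"tx": 0,"ty": 0,"tz": 0,"twist": 0},
    {"gripper": 0,"tx": 0,"ty": 0,"tz": 0,"twist": 0},
    {"gripper": 0,"tx": 0,"ty": 0,"tz": 0,"twist": 0},
  ],
)

```text
time: 25.22
tcp_pos: [509.3, -1.8, -6.9]
tcp_rot: [[-0.892, -0.45, 0.029], [-0.45, 0.893, 0.004], [-0.027, -0.01, -1.0]]
force: [-0.0, -0.0, -0.1]
gripper_width: 85.3
```

Request:
send_rows(
  increments=[
    {"gripper": 0,"tx": 0,"ty": 0,"tz": 8,"twist": 0},
    {"gripper": 0,"tx": 0,"ty": 0,"tz": 15,"twist": 0},
    {"gripper": 0,"tx": 0,"ty": 0,"tz": 30,"twist": 0},
    {"gripper": 0,"tx": 0,"ty": 0,"tz": 35,"twist": 0},
    {"gripper": 0,"tx": -5,"ty": 15,"tz": 20,"twist": 0},
    {"gripper": 0,"tx": -11,"ty": 28,"tz": 5,"twist": 0},
    {"gripper": 0,"tx": -12,"ty": 32,"tz": 0,"twist": 0},
    {"gripper": 0,"tx": -12,"ty": 32,"tz": 0,"twist": 0},
    {"gripper": 0,"tx": 0,"ty": 0,"tz": 0,"twist": 0},
    {"gripper": 0,"tx": 0,"ty": 0,"tz": 0,"twist": 0},
  ],
)

```text
time: 26.05
tcp_pos: [467.1, 108.8, 117.1]
tcp_rot: [[-0.894, -0.447, 0.032], [-0.448, 0.894, 0.006], [-0.031, -0.009, -0.999]]
force: [0.3, -0.0, -0.6]
gripper_width: 85.2
```

```bash
python3 - <<'E'
from h import *
s=snap('side','s11');t=snap('top','t11');print(robot.sense()['tcp_pos'])
for z,r in((38,25.8),(10,27.5)):bead('side',[509,-2,z],r,0)
amap(s,325,280,50,50)
E
```

```text
[467.43970177 107.82611538 116.67448075]
side pred u 334.9 361.9 v 290.7 312.0
side pred u 333.7 362.0 v 299.0 321.6
280 ...............................Sdddddddddddddddddd
281 ...............................Sdddddddddddddddddd
282 ...............................Sdddddddddddddddddd
283 ...............................ddddddddddddddddddd
284 ..............................Sddddddddddddddddddd
285 ..............................Sddddddddddddddddddd
286 ..............................Sddddddddddddddddddd
287 ..............................Sddddddddddddddddddd
288 ..............................Sddddddddddddddddddd
289 ..............................Sddddddddddddddddddd
290 ..............................Sddddddddddd.ddddddd
291 ..............................Sddddddddddd..dddddd
292 ...............................ddddddd.......ddddd
293 ...................SSSSSSSSS...dddd..........ddddd
294 ................SSSSSSSSSSSSSSS...............dddd
295 ..............S.SSSSSSSSSSSSSSSS..............dddd
296 ............R.SSSSSSSSSSSSSSSSSSS.............dddd
297 .............SSSSSSSSSSSSSSSSSSSSS.R........
[... 1066 characters left out ...]
R.SSSSSSSSSSSSSSSSSSSSSSS.R.RRR.........
318 ........R.RR.SSSSSSSSSSSSSSSSSSSSSSRR.RR..........
319 .........R..RSSSSSSSSSSSSSSSSSSSS.R.R..R..........
320 .........R.RRR.SSSSSSSSSSSSSSSSSR.....R...........
321 ..........RRR....SSSSSSSSSSSSS.R.RR.RR............
322 ...........RR....R...SSSS....RR..RRR..............
323 .............R.RR...RR.RRRR...RRR.RR..............
324 ...............RRR........R.RRRRRR................
325 .................RRR..RR.RRR.RR...................
326 ....................R.RRRR........................
327 ..................................................
328 ..................................................
329 ..................................................
```

The class map shows the small tier inside its saucer ring, centred (u 334.5–361.5 in ring 328–369, bottom v 322 against 321.6 predicted). Next I check the remaining stack, then take the medium tier.

```bash
python3 - <<'E'
from h import *
s=cv2.imread('pics/s11.png')
for z,r in((84,29.3),(49,31),(3,35)):bead('side',[402.3,269.5,z],r,0)
amap(s,370,420,60,58)
E
```

```text
side pred u 383.2 422.0 v 411.8 448.3
side pred u 380.3 420.3 v 421.4 459.4
side pred u 375.7 419.1 v 432.2 474.3
420 .................SSSSSSSSSSSSSSSSSSSSSSSSSSSSS..............
421 .................SSSSSSSSSSSSSSSSSSSSSSSSSSSSS..............
422 ................SSSSSSSSSSSSSSSSSSSSSSSSSSSSSSS.............
423 ................SSSSSSSSSSSSSSSSSSSSSSSSSSSSSSSS............
424 ...............SSSSSSSSSSSSSSSSSSSSSSSSSSSSSSSSSS...........
425 ...............SSSSSSSSSSSSSSSSSSSSSSSSSSSSSSSSSS...........
426 ..............SSSSSSSSSSSSSSSSSSSSSSSSSSSSSSSSSSSS..........
427 ..............SSSSSSSSSSSSSSSSSSSSSSSSSSSSSSSSSSSS..........
428 ..............SSSSSSSSSSSSSSSSSSSSSSSSSSSSSSSSSSSS..........
429 ..............SSSSSSSSSSSSSSSSSSSSSSSSSSSSSSSSSSSSS.........
430 .............SSSSSSSSSSSSSSSSSSSSSSSSSSSSSSSSSSSSSS.........
431 ............SSSSSSSSSSSSSSSSSSSSSSSSSSSSSSSSSSSSSSS.........
432 ...........SSSSSSSSSSSSSSSSSSSSSSSSSSSSSSSSSSSSSSSS.........
433 ...........SSSSSSSSSSSSSSSSSSSSSSSSSSSSSSSSSSSSSSSS.........
434 ..........SSS.SSSSSSSSSSSSSSSSSSSSSSSSSSSSSSSSSSSSS.........
435 .......
[... 2083 characters left out ...]
.SSSSSSSSSSSSSSSSSSSSSSSSSSSSSSSSSSS..............
468 ............SSSSSSSSSSSSSSSSSSSSSSSSSSSSSSSSS...............
469 .............SSSSSSSSSSSSSSSSSSSSSSSSSSSSSSS................
470 ..............SSSSSSSSSSSSSSSSSSSSSSSSSSSSS.................
471 ...............SSSSSSSSSSSSSSSSSSSSSSSSSSS..................
472 .................SSSSSSSSSSSSSSSSSSSSSSSS...................
473 ..................SSSSSSSSSSSSSSSSSSSSS.....................
474 ....................SSSSSSSSSSSSSSSSSS......................
475 ........................SSSSSSSSSSS.........................
476 ............................................................
477 ............................................................
```

Request:
send_rows(
  increments=[
    {"gripper": 0,"tx": -6,"ty": 16,"tz": 0,"twist": 0},
    {"gripper": 0,"tx": -11,"ty": 27,"tz": 0,"twist": 0},
    {"gripper": 0,"tx": -12,"ty": 30,"tz": 0,"twist": 0},
    {"gripper": 0,"tx": -12,"ty": 30,"tz": 0,"twist": 0},
    {"gripper": 0,"tx": -10,"ty": 24,"tz": 0,"twist": 0},
    {"gripper": 0,"tx": -7,"ty": 15,"tz": 0,"twist": 0},
    {"gripper": 0,"tx": -3,"ty": 8,"tz": 0,"twist": 0},
    {"gripper": 0,"tx": 0,"ty": 0,"tz": 0,"twist": 0},
    {"gripper": 0,"tx": 0,"ty": 0,"tz": 0,"twist": 0},
  ],
)

```text
time: 26.9
tcp_pos: [409.2, 254.4, 116.0]
tcp_rot: [[-0.902, -0.432, 0.031], [-0.432, 0.902, 0.002], [-0.029, -0.012, -1.0]]
force: [-0.1, -0.5, 0.1]
gripper_width: 85.5
```

The stack stands where it was (edges within 1 px of prediction). Lowering over the medium tier.

Request:
send_rows(
  increments=[
    {"gripper": 0,"tx": -4,"ty": 7,"tz": 0,"twist": 0},
    {"gripper": 0,"tx": -4,"ty": 6,"tz": -10,"twist": 0},
    {"gripper": 0,"tx": -1,"ty": 1,"tz": -16,"twist": 0},
    {"gripper": 0,"tx": -1,"ty": 0.5,"tz": -18,"twist": 0},
    {"gripper": 0,"tx": -1,"ty": 0.5,"tz": -12,"twist": 0},
    {"gripper": 0,"tx": -0.5,"ty": 0,"tz": -6,"twist": 0},
    {"gripper": 0,"tx": 0,"ty": 0,"tz": 0,"twist": 0},
    {"gripper": 0,"tx": 0,"ty": 0,"tz": 0,"twist": 0},
  ],
)

```text
time: 27.57
tcp_pos: [401.3, 264.5, 52.6]
tcp_rot: [[-0.907, -0.421, 0.033], [-0.421, 0.907, 0.001], [-0.031, -0.013, -0.999]]
force: [-0.1, 0.7, 0.3]
gripper_width: 85.0
```

Request:
send_rows(
  increments=[
    {"gripper": 0,"tx": 0.3,"ty": 2,"tz": -5,"twist": 0},
    {"gripper": 0,"tx": 0,"ty": 2,"tz": -7,"twist": 0},
    {"gripper": 0,"tx": 0,"ty": 1,"tz": -5,"twist": 0},
    {"gripper": 0,"tx": 0,"ty": 0,"tz": -3,"twist": 0},
    {"gripper": 0,"tx": 0,"ty": 0,"tz": 0,"twist": 0},
    {"gripper": 0,"tx": 0,"ty": 0,"tz": 0,"twist": 0},
  ],
)

```text
time: 28.07
tcp_pos: [403.6, 270.4, 32.7]
tcp_rot: [[-0.907, -0.419, 0.036], [-0.42, 0.908, 0.003], [-0.034, -0.013, -0.999]]
force: [-0.0, -0.1, -0.2]
gripper_width: 85.3
```

Request:
send_rows(
  increments=[
    {"gripper": 0,"tx": -1,"ty": -0.3,"tz": -3,"twist": 0},
    {"gripper": 30,"tx": -0.5,"ty": 0,"tz": -2,"twist": 0},
    {"gripper": 50,"tx": 0,"ty": 0,"tz": 0,"twist": 0},
    {"gripper": 60,"tx": 0,"ty": 0,"tz": 0,"twist": 0},
    {"gripper": 68,"tx": 0,"ty": 0,"tz": 0,"twist": 0},
    {"gripper": 75,"tx": 0,"ty": 0,"tz": 0,"twist": 0},
    {"gripper": 82,"tx": 0,"ty": 0,"tz": 0,"twist": 0},
    {"gripper": 100,"tx": 0,"ty": 0,"tz": 0,"twist": 0},
    {"gripper": 130,"tx": 0,"ty": 0,"tz": 0,"twist": 0},
    {"gripper": 130,"tx": 0,"ty": 0,"tz": 0,"twist": 0},
  ],
  force=30,
)

```text
time: 28.9
tcp_pos: [402.1, 270.2, 28.0]
tcp_rot: [[-0.907, -0.42, 0.037], [-0.42, 0.908, 0.003], [-0.035, -0.013, -0.999]]
force: [-0.0, -0.1, 0.2]
gripper_width: 57.5
```

Gripped at 57.5 mm (wall 58.6). Lifting and carrying towards the medium saucer.

Request:
send_rows(
  increments=[
    {"gripper": 130,"tx": 0,"ty": 0,"tz": 4,"twist": 0},
    {"gripper": 130,"tx": 0,"ty": 0,"tz": 4,"twist": 0},
    {"gripper": 130,"tx": 0,"ty": 0,"tz": 6,"twist": 0},
    {"gripper": 130,"tx": 0,"ty": 0,"tz": 10,"twist": 0},
    {"gripper": 130,"tx": 0,"ty": 0,"tz": 20,"twist": 0},
    {"gripper": 130,"tx": 0,"ty": 0,"tz": 25,"twist": 0},
    {"gripper": 130,"tx": 0,"ty": 0,"tz": 25,"twist": 0},
    {"gripper": 130,"tx": 0,"ty": 0,"tz": 12,"twist": 0},
    {"gripper": 130,"tx": 0,"ty": 0,"tz": 0,"twist": 0},
    {"gripper": 130,"tx": 0,"ty": 0,"tz": 0,"twist": 0},
  ],
)

```text
time: 29.73
tcp_pos: [400.7, 269.4, 141.7]
tcp_rot: [[-0.907, -0.42, 0.036], [-0.42, 0.908, 0.003], [-0.034, -0.012, -0.999]]
force: [-0.4, -0.4, -1.0]
gripper_width: 57.6
```

Request:
send_rows(
  increments=[
    {"gripper": 130,"tx": 5,"ty": -12,"tz": 0,"twist": 0},
    {"gripper": 130,"tx": 9,"ty": -22,"tz": 0,"twist": 0},
    {"gripper": 130,"tx": 11,"ty": -28,"tz": 0,"twist": 0},
    {"gripper": 130,"tx": 11,"ty": -28,"tz": 0,"twist": 0},
    {"gripper": 130,"tx": 11,"ty": -28,"tz": 0,"twist": 0},
    {"gripper": 130,"tx": 11,"ty": -28,"tz": 0,"twist": 0},
    {"gripper": 130,"tx": 11,"ty": -28,"tz": 0,"twist": 0},
    {"gripper": 130,"tx": 11,"ty": -28,"tz": 0,"twist": 0},
    {"gripper": 130,"tx": 11,"ty": -28,"tz": 0,"twist": 0},
    {"gripper": 130,"tx": 11,"ty": -28,"tz": 0,"twist": 0},
    {"gripper": 130,"tx": 11,"ty": -28,"tz": 0,"twist": 0},
    {"gripper": 130,"tx": 11,"ty": -28,"tz": 0,"twist": 0},
  ],
)

```text
time: 30.73
tcp_pos: [520.2, -55.0, 130.2]
tcp_rot: [[-0.903, -0.429, 0.022], [-0.429, 0.903, 0.003], [-0.022, -0.006, -1.0]]
force: [0.1, 0.7, -0.8]
gripper_width: 57.3
```

Request:
send_rows(
  increments=[
    {"gripper": 130,"tx": 11,"ty": -28,"tz": 0,"twist": 0},
    {"gripper": 130,"tx": 11,"ty": -28,"tz": 0,"twist": 0},
    {"gripper": 130,"tx": 11,"ty": -26,"tz": 0,"twist": 0},
    {"gripper": 130,"tx": 9,"ty": -20,"tz": 0,"twist": 0},
    {"gripper": 130,"tx": 6,"ty": -12,"tz": -5,"twist": 0},
    {"gripper": 130,"tx": 2,"ty": -5,"tz": -10,"twist": 0},
    {"gripper": 130,"tx": 0,"ty": 0,"tz": 0,"twist": 0},
    {"gripper": 130,"tx": 0,"ty": 0,"tz": 0,"twist": 0},
    {"gripper": 130,"tx": 0,"ty": 0,"tz": 0,"twist": 0},
  ],
)

```text
time: 31.48
tcp_pos: [567.4, -183.4, 102.5]
tcp_rot: [[-0.906, -0.424, 0.008], [-0.424, 0.906, 0.007], [-0.01, 0.003, -1.0]]
force: [-0.5, -0.1, -1.1]
gripper_width: 57.7
```

Request:
send_rows(
  increments=[
    {"gripper": 130,"tx": 5,"ty": -3,"tz": -5,"twist": 0},
    {"gripper": 130,"tx": 7,"ty": -4,"tz": -12,"twist": 0},
    {"gripper": 130,"tx": 5,"ty": -2,"tz": -15,"twist": 0},
    {"gripper": 130,"tx": 2,"ty": -1,"tz": -15,"twist": 0},
    {"gripper": 130,"tx": 0,"ty": 0,"tz": -14,"twist": 0},
    {"gripper": 130,"tx": 0,"ty": 0,"tz": -10,"twist": 0},
    {"gripper": 130,"tx": 0,"ty": 0,"tz": -5,"twist": 0},
    {"gripper": 130,"tx": 0,"ty": 0,"tz": 0,"twist": 0},
    {"gripper": 130,"tx": 0,"ty": 0,"tz": 0,"twist": 0},
  ],
)

```text
time: 32.23
tcp_pos: [590.6, -188.5, 20.5]
tcp_rot: [[-0.902, -0.432, 0.011], [-0.432, 0.902, 0.007], [-0.013, 0.001, -1.0]]
force: [0.5, 0.1, -1.0]
gripper_width: 57.7
```

```bash
python3 - <<'E'
from h import *
s=snap('side','s12');T=np.array(robot.sense()['tcp_pos']);print(T)
bead('side',T*[1,1,0]+[0,0,38.5+2],31,0)
amap(s,295,203,55,52)
E
```

```text
[ 590.59839554 -188.43719355   20.70362307]
side pred u 304.4 333.2 v 218.7 239.0
203 ...............SSddddddddddddd.SSSSdd..................
204 ...............SSddddddddddddddSSSS.d..................
205 ................dddddddddddddddSSSSSd..................
206 ...............dddddddddddddddddSSSSdd.RR..............
207 ...............dddddddddddddd.ddSSSS.dddd..............
208 ...............dddddddddd.....dddSSSSSdddd.............
209 ...............dddSSddd.S...dddddSSSSSdddd.............
210 ...............SSSSSddddSdddddddd.SSSSdddd.............
211 ..............SSSSSS.dddddddddddddSSSSdddd.............
212 .............SSSSSSSSddddddddddddd.ddddddd.............
213 ............SSSSSSSSSddddddddddddddddddddd.............
214 ...........SSSSSSSSSSSddddddddddddddddddd..............
215 ...........SSSSSSSSSSSSdddddddddddddddddd..............
216 ..........SSSSSSSSSSSSS.ddddddddddddddddd..............
217 ..........SSSSSSSSSSSSSSddddddddddddddddd..............
218 ..........SSSSSSSSSSSSSSddddddddddddddddd..............
219 ..........SSSSSSSSSSSSSSddddddddddddddddd.............
[... 1401 characters left out ...]
RRR.R.RRR.RRRR.RR..R.RR.RRRR............
244 .........R.RRR.RRRRRRRRR.RR.R.RRRRRRRR...R.............
245 ............RR..RRRRRRR..RR.R.RRRR.RRRRR...............
246 ...........RRR.RRRRR...R.RRRRRRRR..RRRRRRR.............
247 ............RR.RRR...RRRRRR.R.RR.R..RRRR...............
248 ..............RR..RR.RR..RRR..RR....RRR................
249 ...............RR.RRRR..RRR....R...R.R.................
250 .................dR..R.RRR...RR..Rd....................
251 ....................RddRR....ddd.......................
252 .......................................................
253 .......................................................
254 .......................................................
```

The predicted and observed bead match within 1 px. Moving to (588,-193.5) and lowering.

Request:
send_rows(
  increments=[
    {"gripper": 130,"tx": -1.5,"ty": -2.5,"tz": -4,"twist": 0},
    {"gripper": 130,"tx": -1.5,"ty": -2,"tz": -5,"twist": 0},
    {"gripper": 130,"tx": -0.5,"ty": 0,"tz": -5,"twist": 0},
    {"gripper": 130,"tx": -0.5,"ty": 0,"tz": -4,"twist": 0},
    {"gripper": 130,"tx": 0,"ty": 0,"tz": -2,"twist": 0},
    {"gripper": 130,"tx": 0,"ty": 0,"tz": 0,"twist": 0},
    {"gripper": 130,"tx": 0,"ty": 0,"tz": 0,"twist": 0},
  ],
)

```text
time: 32.87
tcp_pos: [587.6, -194.1, 1.0]
tcp_rot: [[-0.902, -0.432, 0.015], [-0.432, 0.902, 0.006], [-0.016, -0.001, -1.0]]
force: [0.6, 0.9, -1.1]
gripper_width: 57.8
```

Request:
send_rows(
  increments=[
    {"gripper": 130,"tx": 0,"ty": 0,"tz": -3,"twist": 0},
    {"gripper": 130,"tx": 0,"ty": 0,"tz": -3,"twist": 0},
    {"gripper": 130,"tx": 0,"ty": 0,"tz": -2,"twist": 0},
    {"gripper": 130,"tx": 0,"ty": 0,"tz": 0,"twist": 0},
  ],
)

```text
time: 33.2
tcp_pos: [588.0, -194.1, -7.4]
tcp_rot: [[-0.902, -0.432, 0.016], [-0.432, 0.902, 0.006], [-0.017, -0.002, -1.0]]
force: [0.8, -0.8, -0.4]
gripper_width: 57.5
```

Request:
send_rows(
  increments=[
    {"gripper": 130,"tx": 0,"ty": 0,"tz": -2,"twist": 0},
    {"gripper": 130,"tx": 0,"ty": 0,"tz": 0,"twist": 0},
  ],
)

```text
time: 33.37
tcp_pos: [588.2, -194.2, -9.4]
tcp_rot: [[-0.902, -0.432, 0.017], [-0.432, 0.902, 0.005], [-0.017, -0.002, -1.0]]
force: [-0.2, 0.1, 0.2]
gripper_width: 57.3
```

Weight is off the wrist, so the tier rests on the ribs. Releasing and withdrawing.

Request:
send_rows(
  increments=[
    {"gripper": 75,"tx": 0,"ty": 0,"tz": 0,"twist": 0},
    {"gripper": 60,"tx": 0,"ty": 0,"tz": 0,"twist": 0},
    {"gripper": 30,"tx": 0,"ty": 0,"tz": 0,"twist": 0},
    {"gripper": 0,"tx": 0,"ty": 0,"tz": 0,"twist": 0},
    {"gripper": 0,"tx": 0,"ty": 0,"tz": 0,"twist": 0},
    {"gripper": 0,"tx": 0,"ty": 0,"tz": 0,"twist": 0},
    {"gripper": 0,"tx": 0,"ty": 0,"tz": 0,"twist": 0},
  ],
)

```text
time: 33.95
tcp_pos: [588.8, -194.3, -8.8]
tcp_rot: [[-0.902, -0.432, 0.018], [-0.432, 0.902, 0.005], [-0.018, -0.003, -1.0]]
force: [-0.5, 0.3, -0.1]
gripper_width: 85.3
```

Request:
send_rows(
  increments=[
    {"gripper": 0,"tx": 0,"ty": 0,"tz": 8,"twist": 0},
    {"gripper": 0,"tx": 0,"ty": 0,"tz": 15,"twist": 0},
    {"gripper": 0,"tx": 0,"ty": 0,"tz": 30,"twist": 0},
    {"gripper": 0,"tx": 0,"ty": 0,"tz": 35,"twist": 0},
    {"gripper": 0,"tx": -4,"ty": 12,"tz": 25,"twist": 0},
    {"gripper": 0,"tx": -9,"ty": 24,"tz": 5,"twist": 0},
    {"gripper": 0,"tx": -11,"ty": 28,"tz": 0,"twist": 0},
    {"gripper": 0,"tx": -11,"ty": 28,"tz": 0,"twist": 0},
    {"gripper": 0,"tx": -11,"ty": 28,"tz": 0,"twist": 0},
    {"gripper": 0,"tx": -11,"ty": 28,"tz": 0,"twist": 0},
    {"gripper": 0,"tx": 0,"ty": 0,"tz": 0,"twist": 0},
  ],
)

```text
time: 34.87
tcp_pos: [528.8, -42.6, 120.8]
tcp_rot: [[-0.904, -0.427, 0.023], [-0.427, 0.904, 0.005], [-0.023, -0.005, -1.0]]
force: [0.8, -0.3, -0.3]
gripper_width: 85.6
```

```bash
python3 - <<'E'
from h import *
s=snap('side','s13');T=np.array(robot.sense()['tcp_pos']);print(T)
for z,r in((46,29.3),(10,31)):bead('side',[588,-194,z],r,0)
def box(im,x0,y0,w,h):
    z=im[y0:y0+h,x0:x0+w];H=cv2.cvtColor(z,cv2.COLOR_BGR2HSV);m=((H[...,1]<40)&(H[...,2]>85)).astype(np.uint8)
    st=cv2.connectedComponentsWithStats(m)[2];b=st[1+np.argmax(st[1:,4])];return x0+b[0],x0+b[0]+b[2]-1,y0+b[1],y0+b[1]+b[3]-1,b[4]
print('M',box(s,295,200,52,55))
print('S',box(s,325,280,50,50))
for z,r in((46,33.5),(2,35)):bead('side',[402.3,269.5,z],r,0)
print('L',box(s,365,405,60,75))
E
```

```text
[530.03781249 -44.1241045  121.04356316]
side pred u 306.7 334.0 v 215.8 234.8
side pred u 306.2 334.5 v 227.0 247.2
M (np.int32(306), np.int32(333), np.int32(217), np.int32(247), np.int32(685))
S (np.int32(335), np.int32(361), np.int32(293), np.int32(322), np.int32(665))
side pred u 378.6 421.6 v 420.8 461.9
side pred u 375.6 419.1 v 432.5 474.5
L (np.int32(376), np.int32(420), np.int32(424), np.int32(475), np.int32(1838))
```

Medium tier seated (box u 306–333, v 217–247 as predicted), and the small and large tiers are unmoved. Fetching the large one.

Request:
send_rows(
  increments=[
    {"gripper": 0,"tx": -5,"ty": 12,"tz": 0,"twist": 0},
    {"gripper": 0,"tx": -9,"ty": 22,"tz": 0,"twist": 0},
    {"gripper": 0,"tx": -11,"ty": 28,"tz": 0,"twist": 0},
    {"gripper": 0,"tx": -11,"ty": 28,"tz": 0,"twist": 0},
    {"gripper": 0,"tx": -11,"ty": 28,"tz": 0,"twist": 0},
    {"gripper": 0,"tx": -11,"ty": 28,"tz": 0,"twist": 0},
    {"gripper": 0,"tx": -11,"ty": 28,"tz": 0,"twist": 0},
    {"gripper": 0,"tx": -11,"ty": 28,"tz": 0,"twist": 0},
    {"gripper": 0,"tx": -11,"ty": 28,"tz": 0,"twist": 0},
    {"gripper": 0,"tx": -11,"ty": 28,"tz": 0,"twist": 0},
    {"gripper": 0,"tx": -10,"ty": 22,"tz": 0,"twist": 0},
    {"gripper": 0,"tx": -6,"ty": 12,"tz": 0,"twist": 0},
  ],
)

```text
time: 35.92
tcp_pos: [416.5, 251.9, 127.8]
tcp_rot: [[-0.908, -0.417, 0.038], [-0.417, 0.909, 0.003], [-0.035, -0.013, -0.999]]
force: [-0.1, -0.6, 0.3]
gripper_width: 85.4
```

Request:
send_rows(
  increments=[
    {"gripper": 0,"tx": 0,"ty": 0,"tz": 0,"twist": 0},
    {"gripper": 0,"tx": 0,"ty": 0,"tz": 0,"twist": 0},
  ],
)

```text
time: 36.08
tcp_pos: [416.8, 254.0, 128.5]
tcp_rot: [[-0.907, -0.42, 0.039], [-0.42, 0.908, 0.004], [-0.037, -0.013, -0.999]]
force: [-0.2, 0.3, -0.1]
gripper_width: 85.5
```

Request:
send_rows(
  increments=[
    {"gripper": 0,"tx": -6,"ty": 6,"tz": -8,"twist": 0},
    {"gripper": 0,"tx": -6,"ty": 6,"tz": -14,"twist": 0},
    {"gripper": 0,"tx": -3,"ty": 2,"tz": -18,"twist": 0},
    {"gripper": 0,"tx": -1,"ty": 1,"tz": -18,"twist": 0},
    {"gripper": 0,"tx": -1,"ty": 0.5,"tz": -12,"twist": 0},
    {"gripper": 0,"tx": -0.5,"ty": 0.5,"tz": -6,"twist": 0},
    {"gripper": 0,"tx": 0,"ty": 0,"tz": 0,"twist": 0},
    {"gripper": 0,"tx": 0,"ty": 0,"tz": 0,"twist": 0},
  ],
)

```text
time: 36.75
tcp_pos: [401.8, 265.4, 48.4]
tcp_rot: [[-0.911, -0.41, 0.041], [-0.41, 0.912, 0.003], [-0.039, -0.014, -0.999]]
force: [0.6, -0.6, -0.3]
gripper_width: 85.6
```

Request:
send_rows(
  increments=[
    {"gripper": 0,"tx": 0,"ty": 1.5,"tz": -6,"twist": 0},
    {"gripper": 0,"tx": 0,"ty": 1.5,"tz": -8,"twist": 0},
    {"gripper": 0,"tx": 0,"ty": 0.5,"tz": -8,"twist": 0},
    {"gripper": 0,"tx": -0.5,"ty": 0,"tz": -6,"twist": 0},
    {"gripper": 0,"tx": -0.5,"ty": 0,"tz": -4,"twist": 0},
    {"gripper": 0,"tx": 0,"ty": 0,"tz": 0,"twist": 0},
    {"gripper": 0,"tx": 0,"ty": 0,"tz": 0,"twist": 0},
  ],
)

```text
time: 37.33
tcp_pos: [402.6, 269.4, 14.8]
tcp_rot: [[-0.912, -0.409, 0.044], [-0.409, 0.913, 0.005], [-0.042, -0.014, -0.999]]
force: [-0.6, -0.4, 1.1]
gripper_width: 85.5
```

Request:
send_rows(
  increments=[
    {"gripper": 0,"tx": 0,"ty": 0,"tz": -5,"twist": 0},
    {"gripper": 0,"tx": -0.5,"ty": 0,"tz": -7,"twist": 0},
    {"gripper": 0,"tx": -0.5,"ty": 0,"tz": -7,"twist": 0},
    {"gripper": 0,"tx": -0.5,"ty": 0,"tz": -5,"twist": 0},
    {"gripper": 0,"tx": -0.5,"ty": 0,"tz": -3,"twist": 0},
    {"gripper": 0,"tx": 0,"ty": 0,"tz": 0,"twist": 0},
    {"gripper": 0,"tx": 0,"ty": 0,"tz": 0,"twist": 0},
  ],
)

```text
time: 37.92
tcp_pos: [400.3, 269.5, -15.1]
tcp_rot: [[-0.912, -0.409, 0.044], [-0.409, 0.912, 0.005], [-0.042, -0.014, -0.999]]
force: [0.7, -0.3, 0.6]
gripper_width: 85.4
```

Request:
send_rows(
  increments=[
    {"gripper": 0,"tx": 1.5,"ty": 0,"tz": 0,"twist": 0},
    {"gripper": 20,"tx": 0,"ty": 0,"tz": 0,"twist": 0},
    {"gripper": 32,"tx": 0,"ty": 0,"tz": 0,"twist": 0},
    {"gripper": 40,"tx": 0,"ty": 0,"tz": 0,"twist": 0},
    {"gripper": 46,"tx": 0,"ty": 0,"tz": 0,"twist": 0},
    {"gripper": 52,"tx": 0,"ty": 0,"tz": 0,"twist": 0},
    {"gripper": 58,"tx": 0,"ty": 0,"tz": 0,"twist": 0},
    {"gripper": 80,"tx": 0,"ty": 0,"tz": 0,"twist": 0},
    {"gripper": 100,"tx": 0,"ty": 0,"tz": 0,"twist": 0},
    {"gripper": 100,"tx": 0,"ty": 0,"tz": 0,"twist": 0},
  ],
  force=35,
)

```text
time: 38.75
tcp_pos: [402.8, 269.9, -13.7]
tcp_rot: [[-0.911, -0.409, 0.046], [-0.409, 0.913, 0.006], [-0.044, -0.014, -0.999]]
force: [-0.1, 0.1, 0.9]
gripper_width: 65.2
```

Request:
send_rows(
  increments=[
    {"gripper": 100,"tx": 0,"ty": 0,"tz": 4,"twist": 0},
    {"gripper": 100,"tx": 0,"ty": 0,"tz": 6,"twist": 0},
    {"gripper": 100,"tx": 0,"ty": 0,"tz": 10,"twist": 0},
    {"gripper": 100,"tx": 0,"ty": 0,"tz": 20,"twist": 0},
    {"gripper": 100,"tx": 0,"ty": 0,"tz": 25,"twist": 0},
    {"gripper": 100,"tx": 0,"ty": -5,"tz": 25,"twist": 0},
    {"gripper": 100,"tx": 0,"ty": -15,"tz": 15,"twist": 0},
    {"gripper": 100,"tx": 0,"ty": -25,"tz": 5,"twist": 0},
    {"gripper": 100,"tx": 0,"ty": -28,"tz": 0,"twist": 0},
    {"gripper": 100,"tx": 0,"ty": -28,"tz": 0,"twist": 0},
    {"gripper": 100,"tx": 0,"ty": -28,"tz": 0,"twist": 0},
    {"gripper": 100,"tx": 0,"ty": -28,"tz": 0,"twist": 0},
  ],
)

```text
time: 39.75
tcp_pos: [401.9, 111.4, 106.1]
tcp_rot: [[-0.908, -0.417, 0.049], [-0.417, 0.909, 0.007], [-0.048, -0.014, -0.999]]
force: [0.3, -0.5, -0.1]
gripper_width: 65.8
```

Request:
send_rows(
  increments=[
    {"gripper": 100,"tx": 0,"ty": -28,"tz": 0,"twist": 0},
    {"gripper": 100,"tx": 0,"ty": -28,"tz": 0,"twist": 0},
    {"gripper": 100,"tx": 0,"ty": -28,"tz": 0,"twist": 0},
    {"gripper": 100,"tx": 0,"ty": -28,"tz": 0,"twist": 0},
    {"gripper": 100,"tx": 0,"ty": -28,"tz": 0,"twist": 0},
    {"gripper": 100,"tx": 0,"ty": -28,"tz": 0,"twist": 0},
    {"gripper": 100,"tx": 0,"ty": -28,"tz": 0,"twist": 0},
    {"gripper": 100,"tx": 0,"ty": -28,"tz": 0,"twist": 0},
  ],
)

```text
time: 40.42
tcp_pos: [399.6, -123.2, 111.0]
tcp_rot: [[-0.907, -0.418, 0.055], [-0.418, 0.908, 0.007], [-0.053, -0.016, -0.998]]
force: [0.3, -0.3, -1.2]
gripper_width: 65.5
```

Request:
send_rows(
  increments=[
    {"gripper": 100,"tx": 0,"ty": -28,"tz": 0,"twist": 0},
    {"gripper": 100,"tx": 0,"ty": -28,"tz": 0,"twist": 0},
    {"gripper": 100,"tx": 0,"ty": -28,"tz": 0,"twist": 0},
    {"gripper": 100,"tx": 0,"ty": -22,"tz": -5,"twist": 0},
    {"gripper": 100,"tx": 0,"ty": -14,"tz": -10,"twist": 0},
    {"gripper": 100,"tx": 0,"ty": -8,"tz": -15,"twist": 0},
    {"gripper": 100,"tx": 0,"ty": -4,"tz": -15,"twist": 0},
    {"gripper": 100,"tx": 0,"ty": 0,"tz": -10,"twist": 0},
    {"gripper": 100,"tx": 0,"ty": 0,"tz": -5,"twist": 0},
    {"gripper": 100,"tx": 0,"ty": 0,"tz": 0,"twist": 0},
    {"gripper": 100,"tx": 0,"ty": 0,"tz": 0,"twist": 0},
  ],
)

```text
time: 41.33
tcp_pos: [398.4, -269.8, 54.5]
tcp_rot: [[-0.91, -0.41, 0.06], [-0.411, 0.912, 0.002], [-0.056, -0.023, -0.998]]
force: [0.3, -0.3, -1.2]
gripper_width: 65.4
```

Request:
send_rows(
  increments=[
    {"gripper": 100,"tx": -0.5,"ty": -2,"tz": -6,"twist": 0},
    {"gripper": 100,"tx": -0.5,"ty": -2,"tz": -9,"twist": 0},
    {"gripper": 100,"tx": 0,"ty": -1,"tz": -9,"twist": 0},
    {"gripper": 100,"tx": 0,"ty": 0,"tz": -6,"twist": 0},
    {"gripper": 100,"tx": 0,"ty": 0,"tz": -4,"twist": 0},
    {"gripper": 100,"tx": 0,"ty": 0,"tz": 0,"twist": 0},
    {"gripper": 100,"tx": 0,"ty": 0,"tz": 0,"twist": 0},
  ],
)

```text
time: 41.92
tcp_pos: [398.4, -275.0, 18.8]
tcp_rot: [[-0.909, -0.412, 0.063], [-0.413, 0.911, 0.001], [-0.057, -0.025, -0.998]]
force: [-0.2, -0.0, -1.1]
gripper_width: 65.8
```

```bash
python3 - <<'E'
from h import *
s=snap('side','s14');T=np.array(robot.sense()['tcp_pos']);print(T)
bead('side',T*[1,1,0]+[0,0,T[2]+13.7+2],35,0)
amap(s,382,195,56,45)
E
```

```text
[ 398.37278497 -274.9380059    18.87672707]
side pred u 393.6 425.2 v 200.9 222.3
195 ...............SSSSSSSSSSSSSSSSSSddddddddddddddddddddddd
196 ...............SSSSSSSSSSSSSSSSSSSddddddS.dddddddddddddd
197 ...............SSSSSSSSSSSSSSSSSSS.ddddSS.dddddddddddddd
198 ...............SSSSSSSSSSSSSSSSSSS.ddddSSdddddddddddddd.
199 ...............SSSSSSSSSSSSSSSSSSS.ddddSSdddddddddddddd.
200 ..............SSSSSSSSSSSSSSSSSSSS.ddddS.ddddddddddddd..
201 ...............SSSSSSSSSSSSSSSSSSS.ddddSdddddddddddddd..
202 ..............SSSSSSSSSSSSSSSSSSSSSddddddddddddddddddd..
203 ..............SSSSSSSSSSSSSSSSSSSSSdddddddddddddddddd...
204 ..............SSSSSSSSSSSSSSSSSSSSSdddddddddddddddddd...
205 ..............SSSSSSSSSSSSSSSSSSSSSdddddddddddddddddd...
206 ..............SSSSSSSSSSSSSSSSSSSSSddddddddddddddddd....
207 ...........RRSSSSSSSSSSSSSSSSSSSSSS.dddddddddddddddd....
208 ..........RR..SSSSSSSSSSSSSSSSSSS.SSdddddddddddddddd....
209 .........RR.SSSSSSSSSSSSSSSSSSSSSdSSddddddddddddd.......
210 ........RRR.SSSSSSSSSSSSSSSSSSSSSSSSddddddddR...........
211 .......R.R.RSSSSSSSSSSSSSSSSSSSSSSSSdd
[... 1026 characters left out ...]
RRRRRR...R.R.RRRRRR..........
229 ...........RR.R.RR.RRRRR.RRRR..RR.R.RRRR....R...........
230 ............dRR..R.RRR.RR...R.R.RRRR.R..RRRRR...........
231 ..............RR..R.RR.RRRRRR.R.RR.R.R...RR.............
232 ................dRR...RR.RRRRRRRR..RRRRRRR..............
233 .................RdRRRRRRRR.R.RRRRRR.RRRR...............
234 ....................Rdd.R...RRRRRRRRRd..................
235 ........................R.RRRddddd......................
236 ........................................................
237 ........................................................
238 ........................................................
239 ........................................................
```

It matches the prediction within 1 px and is centred on the saucer. Lowering.

Request:
send_rows(
  increments=[
    {"gripper": 100,"tx": -0.5,"ty": 0,"tz": -4,"twist": 0},
    {"gripper": 100,"tx": -0.5,"ty": 0,"tz": -5,"twist": 0},
    {"gripper": 100,"tx": 0,"ty": 0,"tz": -4,"twist": 0},
    {"gripper": 100,"tx": 0,"ty": 0,"tz": -3,"twist": 0},
    {"gripper": 100,"tx": 0,"ty": 0,"tz": -2,"twist": 0},
    {"gripper": 100,"tx": 0,"ty": 0,"tz": 0,"twist": 0},
  ],
)

```text
time: 42.47
tcp_pos: [397.8, -275.2, -0.3]
tcp_rot: [[-0.909, -0.412, 0.064], [-0.413, 0.911, -0.0], [-0.058, -0.026, -0.998]]
force: [0.4, 0.4, -0.6]
gripper_width: 65.2
```

Request:
send_rows(
  increments=[
    {"gripper": 100,"tx": 0,"ty": 0,"tz": -2,"twist": 0},
    {"gripper": 100,"tx": 0,"ty": 0,"tz": 0,"twist": 0},
  ],
)

```text
time: 42.63
tcp_pos: [397.8, -275.2, -2.6]
tcp_rot: [[-0.909, -0.412, 0.064], [-0.413, 0.911, -0.0], [-0.058, -0.026, -0.998]]
force: [0.4, 0.4, -1.5]
gripper_width: 65.2
```

Request:
send_rows(
  increments=[
    {"gripper": 100,"tx": 0,"ty": 0,"tz": -2,"twist": 0},
    {"gripper": 100,"tx": 0,"ty": 0,"tz": 0,"twist": 0},
  ],
)

```text
time: 42.8
tcp_pos: [397.9, -275.3, -4.7]
tcp_rot: [[-0.909, -0.412, 0.064], [-0.413, 0.911, -0.0], [-0.058, -0.027, -0.998]]
force: [-0.7, -0.9, -1.7]
gripper_width: 65.6
```

Request:
send_rows(
  increments=[
    {"gripper": 100,"tx": 0,"ty": 0,"tz": -1.5,"twist": 0},
    {"gripper": 100,"tx": 0,"ty": 0,"tz": 0,"twist": 0},
  ],
)

```text
time: 42.97
tcp_pos: [398.4, -275.4, -5.6]
tcp_rot: [[-0.909, -0.412, 0.065], [-0.413, 0.911, -0.0], [-0.059, -0.027, -0.998]]
force: [-1.5, 1.4, 3.8]
gripper_width: 65.4
```

Contact (z force up from -1.7 to +3.8 N). Releasing and withdrawing.

Request:
send_rows(
  increments=[
    {"gripper": 50,"tx": 0,"ty": 0,"tz": 0,"twist": 0},
    {"gripper": 35,"tx": 0,"ty": 0,"tz": 0,"twist": 0},
    {"gripper": 15,"tx": 0,"ty": 0,"tz": 0,"twist": 0},
    {"gripper": 0,"tx": 0,"ty": 0,"tz": 0,"twist": 0},
    {"gripper": 0,"tx": 0,"ty": 0,"tz": 0,"twist": 0},
    {"gripper": 0,"tx": 0,"ty": 0,"tz": 0,"twist": 0},
    {"gripper": 0,"tx": 0,"ty": 0,"tz": 0,"twist": 0},
  ],
)

```text
time: 43.55
tcp_pos: [399.1, -275.9, -5.2]
tcp_rot: [[-0.909, -0.412, 0.066], [-0.413, 0.911, -0.001], [-0.06, -0.029, -0.998]]
force: [-0.6, 0.2, -0.5]
gripper_width: 85.3
```

Request:
send_rows(
  increments=[
    {"gripper": 0,"tx": 0,"ty": 0,"tz": 6,"twist": 0},
    {"gripper": 0,"tx": 0,"ty": 0,"tz": 10,"twist": 0},
    {"gripper": 0,"tx": 0,"ty": 0,"tz": 20,"twist": 0},
    {"gripper": 0,"tx": 0,"ty": 0,"tz": 30,"twist": 0},
    {"gripper": 0,"tx": 0,"ty": 0,"tz": 30,"twist": 0},
    {"gripper": 0,"tx": -10,"ty": -15,"tz": 30,"twist": 0},
    {"gripper": 0,"tx": -15,"ty": -20,"tz": 20,"twist": 0},
    {"gripper": 0,"tx": -15,"ty": -20,"tz": 10,"twist": 0},
    {"gripper": 0,"tx": -10,"ty": -15,"tz": 0,"twist": 0},
    {"gripper": 0,"tx": 0,"ty": 0,"tz": 0,"twist": 0},
    {"gripper": 0,"tx": 0,"ty": 0,"tz": 0,"twist": 0},
    {"gripper": 0,"tx": 0,"ty": 0,"tz": 0,"twist": 0},
  ],
)

```text
time: 44.55
tcp_pos: [344.9, -346.4, 163.2]
tcp_rot: [[-0.908, -0.414, 0.066], [-0.415, 0.91, -0.003], [-0.059, -0.03, -0.998]]
force: [0.2, 0.1, -0.2]
gripper_width: 85.3
```

```bash
python3 - <<'E'
from h import *
s=snap('side','s15');q=robot.sense();print(q['tcp_pos'],q['force'],q['joint_vel'])
def box(im,x0,y0,w,h,f):
    z=im[y0:y0+h,x0:x0+w];m=f(cv2.cvtColor(z,cv2.COLOR_BGR2HSV)).astype(np.uint8)
    st=cv2.connectedComponentsWithStats(m)[2];b=st[1+np.argmax(st[1:,4])];return [int(v) for v in (x0+b[0],x0+b[0]+b[2]-1,y0+b[1],y0+b[1]+b[3]-1,b[4])]
S=lambda H:(H[...,1]<40)&(H[...,2]>85)
Gr=lambda H:(H[...,0]>50)&(H[...,0]<90)&(H[...,1]>80)
for n,c,h,R in(('S',(509,-2),30,(25.8,27.5)),('M',(588,-194),38,(29.3,31)),('L',(398,-275.3),46,(33.5,35))):
    bead('side',[*c,8+h],R[0],0);bead('side',[*c,10],R[1],0)
for n,a in(('S',(325,280,50,50)),('M',(295,200,52,55)),('L',(382,180,56,60))):print(n,box(s,*a,S))
for f in('s8','s15'):print('tumbler',box(cv2.imread(f'pics/{f}.png'),200,330,100,120,Gr))
d=cv2.absdiff(s,cv2.imread('pics/s0.png')).max(2);print('jar/pestle diff',d[240:315,215:285].mean(),d[170:195,315:385].mean(), 'yellow',d[365:410,365:385].mean(),d[410:460,315:352].mean())
E
```

```text
[ 345.02616783 -346.10901647  163.10227381] [0.36830209 0.3705385  0.08503041] [ 0.66600028  0.20169892 -0.2885198  -0.09835421  0.082196   -0.18965321]
side pred u 334.9 361.9 v 290.7 312.0
side pred u 333.7 362.0 v 299.0 321.6
side pred u 306.7 334.0 v 215.8 234.8
side pred u 306.2 334.5 v 227.0 247.2
side pred u 395.3 425.9 v 194.8 215.2
side pred u 392.8 423.9 v 208.8 230.2
S [335, 361, 293, 322, 662]
M [306, 333, 218, 247, 688]
L [393, 424, 197, 230, 881]
tumbler [243, 273, 362, 409, 1105]
tumbler [243, 273, 362, 409, 1105]
jar/pestle diff 2.935238095238095 2.849142857142857 yellow 3.1822222222222223 3.121081081081081
```

```bash
python3 -c "
from rig import robot
print(robot.finish_job())"
```

```text
the job is handed in; nothing more can be done
None
```

The stack is apart and all four pieces are draining in their own places. The job is handed in at about 45 s of the 128 s allowed; the system gives no verdict, so success rests on my own checks.

- **Tumbler:** I swivelled it in the pads to follow the leaning peg until its closed end rested on the tip. It is in exactly the same pixel box now as just after I let go.
- **Tiers:** each was gripped on its wall, lifted straight up and set down until it was within about 1 mm of the ribs or touching them. In the last side picture all three lie within about 1 px of the positions predicted for resting flat and centred (top edges up to 2–3 px lower).
- **Bystanders:** the jar, the pestle and the yellow tumblers show no change from the first picture beyond noise. The gripper is clear and open, and the arm is nearly still.

Some readings disagreed along the way:

- **Fingertip height:** the tips were about 28 mm above the reported TCP at a 52 mm opening, found from the picture and by touching the bare shelf. I gripped all the tiers with that offset.
- **Force at the stops:** the wrist force stayed near zero when I touched the shelf and when the tumbler seated. I judged both contacts from the motion stopping and the tool starting to lean.
- **Saucer position:** my first camera correction was about 6 mm off. Fitting the saucer rims in both views corrected it, and the bead positions seen above each saucer agreed.
- **Tool lean:** it drifted to about 0.066 rad by the end. The tiers settled flat on release.
- **Last views:** my 16 picture views were used up after the tumbler was hung. The tiers were therefore checked with pixel maps and boxes, and the final check used the side camera only.

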